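Shake washed stoppers out over the drying tray

ROBOT

A 6-joint arm with a two-finger parallel gripper is mounted at the origin on a cart in front of the work surface, level with it; the furniture and walls round the work are solid. World frame = base frame: x ahead of the robot, y to its left, z up, the work surface at z = 0. Lengths are in m, angles in rad, forces in N, time in s.
With the tool pointing down it reaches from about 0.425 to 0.95 m from the base axis. Payload 3.5 kg.
Tool frame: the origin (TCP) lies at the very end of the fingers, on their centre line; the grasp point (between the pads) lies 19 mm behind it; z points along the fingers, y is the direction in which the jaws open and shut (so a half turn about z gives the same grasp; the last joint's range is limited). The gripper opens to 85 mm and grips with 20 to 120 N. Pads are 22 mm wide; open, the fingers measure 114 mm over their backs; the gripper's body (76 mm by 85 mm) begins 54 mm behind the grasp point. The pads swing forward as they close: fully open they stand 13 mm farther back than shut.
Start: joints at [1.16, 0.286, 1.577, -0, 1.279, -0.15], TCP at [0.174, 0.652, 0.231] pointing down, gripper open.
Joint ranges: [-2.77, 2.77], [-0.9, 2.22], [0.21, 2.48], [-1.53, 4.67], [0.24, 2.81], [-2.84, 2.84]. Speed limits (rad/s): [2.79, 2.79, 3.14, 3.14, 3.14, 3.14].

INTERFACE

Orientations are given as a unit quaternion [x, y, z, w].
In Python, from plant import ctrl, eyes, ticket gives the robot as it stands.
- The arm moves only by the tool send_rows, never from a script. Its arguments are lists of equal length, an entry for each row: "translation": the shift along the tool's x, y, z in units of 30 mm (1.0 is 30 mm), a list of three; "rotation": the turn, a rotation vector about the tool's x, y, z in units of 5 degrees (1.0 is 5 degrees), a list of three; "grip": the finger opening in mm, from 0 to 85.4. A call has 1 to 5 rows; each row shifts and turns the commanded pose from where the row before left it, along the tool's axes as they then stand; what a row does not reach is not made up. A row lasts 1/8 s, in which the tool goes at most 62.5 mm and 10.7 degrees, less where a joint would pass 70% of its speed; a pose out of reach is approached as far as the arm can. A call is refused whole if a number of a shift passes 1 or a number of a turn 1, either way. A call with a gripper value outside its range is refused whole. The fingers move at their own pace and stop on an object; "squeeze" is the grip in N (left out, the last holds). Time passes only in rows, so rows that do not move let the fingers close. It gives the time, the measured TCP pose, the force and the opening at its end, in the units of the state.
- ctrl.get_state(): the state, without advancing time (a new reading comes with each control period).
- eyes.read_camera(name): name is "scene" or "top"; returns a dict with "image" (400x640x3 uint8, blue, green, red), "mtx" (3x3 intrinsics, pixels), "xyz" and "orientation" of the camera in the world. Camera axes: x right, y down, z forward; pixel columns grow to the right and rows downward; lengths in m; the calibration is good to about 2 mm. A picture is of the moment at which its call begins. There is no depth.
- ticket.sign_off(): hands the job in, once; it reports no verdict.
The state is a dict: "time": time; "qpos": joint angles; "dq": joint speeds; "joint_efforts": joint torques, N m; "eef_pos": TCP position; "tcp_rot": TCP orientation; "contact_force": force on the tool from outside, world axes, zero at the start; "wrist_torque": the same for the moment, N m; "opening": opening from 0.0 (shut) to 1.0 (fully open).
Only numpy, scipy, OpenCV 4.12 (cv2) and the standard library are available. Lean on these libraries where they do the work, as an engineer would, in place of code of your own. Each camera call takes 0.05 s, during which the arm holds its last target. There are 200 camera calls.

TASK

First clear the drying tray: slide the two scrapers that lie across it blade first, fully home, into the slotted holder, one in each slot. Then shake all the red stoppers out of both shakers over the drying tray so that they are spread, with at least one in each of the four compartments and none piled on another or left outside, and put each empty shaker back flat and lengthwise on the mat of its own colour. Leave the small brown bottle and the Petri dish alone.

Things in the scene. Friction and masses are not known exactly. Their poses are not given: they have to be found in the camera images.
- drying_tray: White drying tray, fixed, 124 (x) x 238 (y) x 22 mm, origin under its centre. Floor 4 mm thick, walls 5 mm thick, 22 mm high. Three blue ribs (4 mm thick, tops at 14 mm) along its x, at y = -58, 0, +58 mm, make four compartments in a row, centres at y = -87, -29, +29, +87 mm, each about 114 x 54 mm.
- scraper_a: Steel scraper (both are alike): flat blade 170 (x) x 56 (y) x 5 mm, origin under its centre, +x its leading edge; 120 g. A black bar handle, 74 long (x), 14 wide, 27 mm high, stands on the blade, centred 35 mm behind the origin (top 32 mm above the underside). At the start it lies across the drying tray on its walls (underside 22 mm above the bench), leading edge away from the robot.
- scraper_b: Steel scraper (both are alike): flat blade 170 (x) x 56 (y) x 5 mm, origin under its centre, +x its leading edge; 120 g. A black bar handle, 74 long (x), 14 wide, 27 mm high, stands on the blade, centred 35 mm behind the origin (top 32 mm above the underside). At the start it lies across the drying tray on its walls (underside 22 mm above the bench), leading edge away from the robot.
- scraper_a_tip (a point): middle of scraper_a's leading edge, at the blade's underside, 85 mm ahead of its origin
- scraper_b_tip (a point): middle of scraper_b's leading edge, likewise
- slot_holder: Grey holder with blue roof, fixed, 180 (x) x 180 (y) x 55 mm, origin under its centre. A raised sill, 30 mm high, runs its whole length; over x = +8 to +84 mm the roof makes two level slots at y = -44 and +44 mm, each 15 mm high (30 to 45 mm above the bench), 66 mm wide, open toward -x, with an end wall and flared cheeks from x = -22 mm. A blade goes in flat, leading edge first, along +x.
- slot_left_end (a point): middle of the end wall of the left (+y) slot, on the sill surface, 30 mm above the bench, at x +84, y +44 mm of the holder; axes as the holder's
- slot_right_end (a point): the same for the right slot, y -44 mm
- orange_mat: Orange mat with black border, fixed, 150 (x) x 74 (y) x 3 mm, origin under its centre; the orange shaker's place, shaker lengthwise along it.
- orange_shaker: Orange rectangular tube, clear roof, 130 (x) x 44 (y) x 42 mm high, origin under its centre, 100 to 170 g. Open only at its -x end: mouth 36 wide, 31 mm high; the floor's last 32 mm rise 10 degrees to the mouth, so level it keeps its contents. Grip across the 44 mm at the middle (black ribs). Mouth tipped down 20 to 60 degrees (friction varies), the stoppers slide out in file; shaking helps.
- green_mat: Green mat with black border, fixed, 150 (x) x 74 (y) x 3 mm, origin under its centre; the green shaker's place, shaker lengthwise along it.
- green_shaker: Green rectangular tube, clear roof, 130 (x) x 44 (y) x 42 mm high, origin under its centre, 100 to 170 g. Open only at its -x end: mouth 36 wide, 31 mm high; the floor's last 32 mm rise 10 degrees to the mouth, so level it keeps its contents. Grip across the 44 mm at the middle (black ribs). Mouth tipped down 20 to 60 degrees (friction varies), the stoppers slide out in file; shaking helps.
- stopper_0: Red rubber stopper, eight-sided, 20 mm across, 19 mm high, 12 g, origin at its centre, z along its height; starts in the orange shaker. Six to eight stoppers are there in all; None if absent.
- stopper_1: Red rubber stopper, eight-sided, 20 mm across, 19 mm high, 12 g, origin at its centre, z along its height; starts in the orange shaker. Six to eight stoppers are there in all; None if absent.
- stopper_2: Red rubber stopper, eight-sided, 20 mm across, 19 mm high, 12 g, origin at its centre, z along its height; starts in the orange shaker. Six to eight stoppers are there in all; None if absent.
- stopper_3: Red rubber stopper, eight-sided, 20 mm across, 19 mm high, 12 g, origin at its centre, z along its height; starts in the orange shaker. Six to eight stoppers are there in all; None if absent.
- stopper_4: Red rubber stopper, eight-sided, 20 mm across, 19 mm high, 12 g, origin at its centre, z along its height; starts in the green shaker. Six to eight stoppers are there in all; None if absent.
- stopper_5: Red rubber stopper, eight-sided, 20 mm across, 19 mm high, 12 g, origin at its centre, z along its height; starts in the green shaker. Six to eight stoppers are there in all; None if absent.
- stopper_6: Red rubber stopper, eight-sided, 20 mm across, 19 mm high, 12 g, origin at its centre, z along its height; starts in the green shaker. Six to eight stoppers are there in all; None if absent.
- stopper_7: Red rubber stopper, eight-sided, 20 mm across, 19 mm high, 12 g, origin at its centre, z along its height; starts in the green shaker. Six to eight stoppers are there in all; None if absent.
- oil_bottle: Small brown bottle with black cap, 31 mm across, 70 mm high, origin under its centre. Leave it alone.
- petri_dish: Petri dish, 64 mm across, 15 mm high, in front of a tall fixed microscope that the arm must keep clear of, origin under its centre. Leave it alone.

How it is judged:
By the outcome, as a careful person would: the job done as asked, in the order asked, and still so for the second after the job is handed in, with the robot touching nothing.
Of stopper_0, stopper_1, stopper_2, stopper_3, stopper_4, stopper_5, stopper_6, stopper_7 only 6 to 8 are there at a start; the rules pass over those that are not, and their reading is None.
At some moment in a run one of orange_shaker, green_shaker may be knocked a few centimetres aside while the robot is not near it.
It also fails if it takes over 210 s, if anything falls off the work surface, if the arm or the gripper's body presses on something with over 40 N, if the wrist force passes 120 N, or if a joint passes its speed limit or range.

## Working session

There is one attempt and no reset: what is moved stays moved. The work goes in short steps, Python scripts to look and compute and a tool call to move; the robot and the scene stay as the last step left them, time stands still between calls to the robot, and variables do not carry over. Pictures are saved under pics/ and viewed, about 12 in all and at most 16, crops included, and the job is handed in when it is done.

Besides the shell and the picture viewer there is one more tool, called by a JSON object that holds its "api" and its "payload", one argument or row to a line. send_rows: Moves the arm, as the interface text tells. Its arguments: {"type":"object","properties":{"translation":{"type":"array"},"rotation":{"type":"array"},"grip":{"type":"array"},"squeeze":{"type":"number"}},"required":["translation","rotation","grip"]}

```bash
ls; mkdir -p pics
cat > h.py <<'E'
import numpy as np, cv2
from scipy.spatial.transform import Rotation as R
from plant import ctrl, eyes, ticket
def cam(n):
    d=eyes.read_camera(n); return d
def ray(d,uv,z):
    uv=np.atleast_2d(uv).astype(float); K=np.array(d["mtx"]); Rm=R.from_quat(d["orientation"]).as_matrix()
    v=np.c_[uv,np.ones(len(uv))]@np.linalg.inv(K).T@Rm.T; o=np.array(d["xyz"])
    return o+v*((z-o[2])/v[:,2])[:,None]
def proj(d,p):
    K=np.array(d["mtx"]); Rm=R.from_quat(d["orientation"]).as_matrix()
    q=(np.atleast_2d(p)-np.array(d["xyz"]))@Rm@K.T; return q[:,:2]/q[:,2:]
def st():
    s=ctrl.get_state(); print(round(s["time"],2),np.round(s["eef_pos"],4),"rot\n",np.round(R.from_quat(s["tcp_rot"]).as_matrix(),3).tolist(),"q",np.round(s["qpos"],3),"F",np.round(s["contact_force"],1),"op",round(s["opening"],3)); return s
E
python3 - <<'E'
from h import *
s=st()
for n in("top","scene"):
    d=cam(n); cv2.imwrite(f"pics/{n}0.png",d["image"]); print(n,np.round(d["xyz"],3),np.round(d["mtx"],1).tolist(),np.round(R.from_quat(d["orientation"]).as_matrix(),3).tolist())
E
```

```text
pics
0.0 [0.1737 0.6516 0.2299] rot
 [[-0.966, 0.258, -0.001], [0.258, 0.966, -0.002], [0.0, -0.002, -1.0]] q [ 1.16   0.287  1.578 -0.     1.279 -0.15 ] F [ 0.3 -0.9  0.2] op 0.997
top [ 0.45  -0.198  1.132] [[414.2, 0.0, 325.1], [0.0, 414.2, 203.0], [0.0, 0.0, 1.0]] [[-0.021, -0.992, 0.126], [-1.0, 0.02, -0.003], [0.001, -0.126, -0.992]]
scene [-0.075 -0.796  0.733] [[463.4, 0.0, 321.4], [0.0, 463.4, 202.8], [0.0, 0.0, 1.0]] [[0.677, -0.466, 0.569], [-0.736, -0.408, 0.54], [-0.019, -0.785, -0.619]]
```

View pics/top0.png

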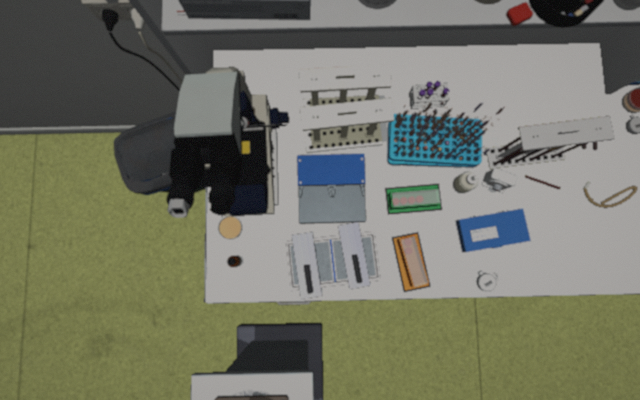

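View pics/scene0.png

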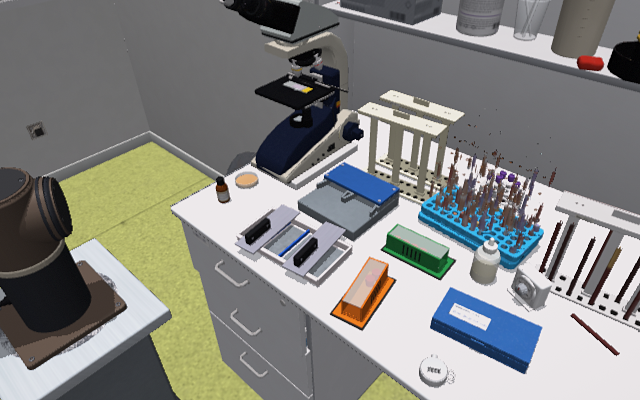

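The top view (x up, −y right) shows the tray at about (333,260) with scrapers at (306,265) and (353,255), and the holder at (332,188). The orange shaker is at (411,262), the green at (413,199), the bottle at (235,261) and the dish at (230,228). The scene view agrees. Next I'll zoom in.

Run:
```python
from h import *
d=cam("top"); t=d["image"]; np.save("top.npy",t)
a=cv2.resize(t[140:310,280:450],None,fx=4.7,fy=3.5*1.0,interpolation=cv2.INTER_CUBIC) if 0 else cv2.resize(t[145:310,280:450],(618,600),interpolation=cv2.INTER_CUBIC)
cv2.imwrite("pics/topc.png",a)
d2=cam("scene"); s=d2["image"]
cv2.imwrite("pics/scenec.png",cv2.resize(s[170:340,220:470],(800,544),interpolation=cv2.INTER_CUBIC))
hsv=cv2.cvtColor(t,cv2.COLOR_BGR2HSV)
def rect(m,z,name,region,dd=d):
    mm=np.zeros_like(m); x0,y0,x1,y1=region; mm[y0:y1,x0:x1]=m[y0:y1,x0:x1]
    cs,_=cv2.findContours(mm,cv2.RETR_EXTERNAL,cv2.CHAIN_APPROX_NONE)
    c=max(cs,key=cv2.contourArea); P=ray(dd,c[:,0,:],z)
    r=cv2.minAreaRect((P[:,:2]*1000).astype(np.float32)); print(name,np.round(r[0],1),np.round(r[1],1),round(r[2],1),len(c))
H,S,V=cv2.split(hsv)
rect(((H<22)&(S>120)&(V>90)).astype(np.uint8),.042,"orange",(385,225,440,300))
rect(((H>40)&(H<85)&(S>90)).astype(np.uint8),.042,"green",(380,180,450,220))
rect(((H>105)&(H<125)&(S>110)).astype(np.uint8),.055,"roof",(290,145,375,190))
rect((V<70).astype(np.uint8),.054,"handle L",(296,255,320,297))
rect((V<70).astype(np.uint8),.054,"handle R",(345,245,370,285))
rect((V<80).astype(np.uint8),.003,"orange mat",(385,225,440,300))
rect((V<80).astype(np.uint8),.003,"green mat",(380,180,450,220))
print(hsv[200,332],hsv[270,322],hsv[250,300],hsv[260,325],hsv[245,350])
```

```text
orange [ 430.4 -420.7] [138.   64.9] 10.0 238
green [ 595.7 -435.6] [ 64.7 136.6] 3.8 237
roof [ 676.  -218.1] [ 79.7 174.7] 0.3 196
handle L [ 392.8 -153.6] [68.6 11. ] 7.7 56
handle R [ 417.  -278.8] [68.1 10.9] 9.1 57
orange mat [ 426.  -411.7] [71.5  2.6] 13.6 52
green mat [ 594.2 -438.9] [134.2  38.8] 88.8 123
[105  24 130] [100  17 133] [120   3 166] [101  21 133] [125   9 165]
```

View pics/topc.png

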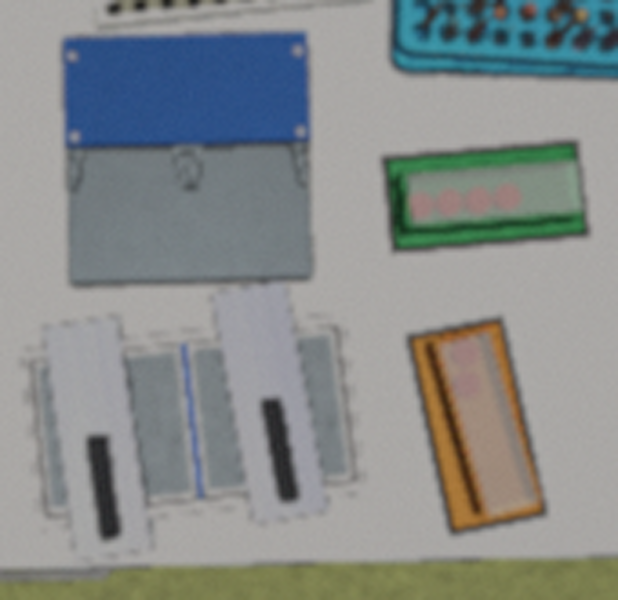

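View pics/scenec.png

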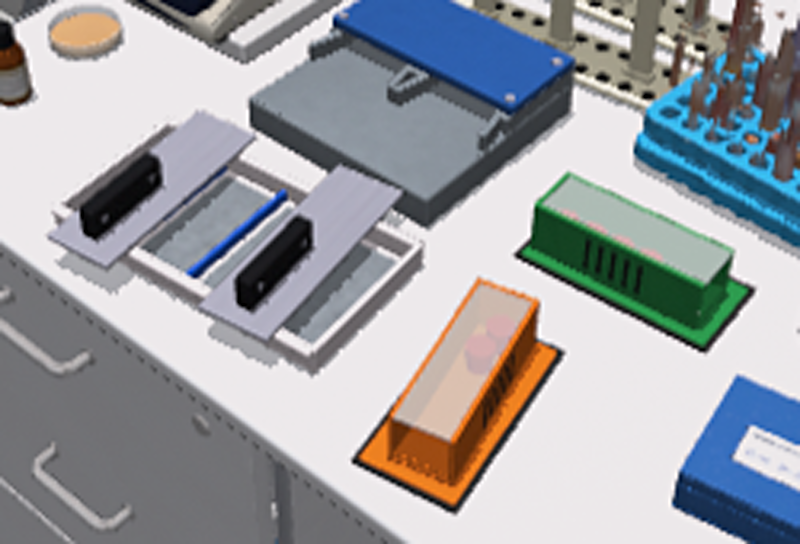

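Both crops agree. Two stoppers sit at the orange shaker's far (+x) end, so its mouth faces the robot. Four sit at the green shaker's +y end, so its mouth faces −y. That makes six in all. Next I'll measure the tray, holder and the microscope's clearance.

Run:
```python
from h import *
d=cam("top"); t=d["image"]
c=lambda p:np.array(p)/3.636+[280,145]
f=lambda n,p,z:print(n,np.round(ray(d,c(p),z)*1000,0)[:,:2].tolist())
f("rib ends",[(182,345),(200,495)],.014)
f("tray corners TL TR BR BL",[(33,352),(338,325),(353,480),(45,515)],.022)
f("sill front",[(70,283),(312,276)],.03)
f("roof front",[(70,150),(308,143)],.055); f("roof back",[(63,38),(305,33)],.055)
f("scrL TL TR BR BL",[(43,328),(118,317),(154,545),(76,558)],.027)
f("scrR",[(212,295),(287,283),(325,510),(252,522)],.027)
f("orange mat TL TR BR BL",[(408,336),(502,318),(546,514),(452,532)],.003)
f("orange roof",[(428,343),(484,332),(537,503),(480,515)],.042)
f("green mat TL TR BR BL",[(383,156),(577,142),(588,234),(393,250)],.003)
print(np.round(ray(d,[(178,210),(225,205)],.35),3),ray(d,[(235,261)],.07),ray(d,[(230,228)],.015))
H,S,V=cv2.split(cv2.cvtColor(t,cv2.COLOR_BGR2HSV))
m=((H>105)&(H<125)&(S>100)).astype(np.uint8); ys,xs=np.where(m[235:290,320:345]); P=ray(d,np.c_[xs+320,ys+235],.014)
l=cv2.fitLine((P[:,:2]*1000).astype(np.float32),cv2.DIST_L2,0,.01,.01).ravel(); print("rib",l,P.min(0),P.max(0))
```

```text
rib ends [[492.0, -213.0], [382.0, -223.0]]
tray corners TL TR BR BL [[489.0, -103.0], [504.0, -328.0], [391.0, -334.0], [371.0, -111.0]]
sill front [[538.0, -131.0], [540.0, -309.0]]
roof front [[633.0, -134.0], [634.0, -307.0]]
roof back [[716.0, -130.0], [716.0, -307.0]]
scrL TL TR BR BL [[506.0, -111.0], [513.0, -166.0], [348.0, -189.0], [340.0, -133.0]]
scrR [[527.0, -235.0], [535.0, -291.0], [371.0, -313.0], [363.0, -260.0]]
orange mat TL TR BR BL [[495.0, -382.0], [507.0, -453.0], [363.0, -478.0], [351.0, -408.0]]
orange roof [[489.0, -390.0], [496.0, -430.0], [373.0, -462.0], [366.0, -421.0]]
green mat TL TR BR BL [[632.0, -368.0], [640.0, -516.0], [569.0, -521.0], [560.0, -373.0]]
[[ 0.542  0.079  0.35 ]
 [ 0.549 -0.01   0.35 ]] [[0.44122569 0.03063926 0.07      ]] [[0.52922382 0.05654234 0.015     ]]Traceback (most recent call last):
  File "<stdin>", line 17, in <module>
cv2.error: OpenCV(4.12.0) /io/opencv/modules/imgproc/src/linefit.cpp:50: error: (-215:Assertion failed) count > 0 in function 'fitLine2D_wods'
```

```bash
cat >> h.py <<'E'
def tri(d1,u1,d2,u2):
    A=[];b=[]
    for d,u in((d1,u1),(d2,u2)):
        o=np.array(d["xyz"]);v=ray(d,u,0)[0]-o;v/=np.linalg.norm(v);M=np.eye(3)-np.outer(v,v);A.append(M);b.append(M@o)
    return np.linalg.lstsq(np.vstack(A),np.hstack(b),rcond=None)[0]
def go(p,yaw=None,tilt=0):
    """tool-frame units from the present TCP to p; turn to tool x at yaw deg (tool down, tilted about tool y)"""
    s=ctrl.get_state(); M=R.from_quat(s["tcp_rot"]); e=np.array(s["eef_pos"])
    print("at",np.round(e,4),"yaw",np.round(np.degrees(np.arctan2(*M.as_matrix()[[1,0],0])),1),"axes deg",np.round(np.degrees(np.arccos(-M.as_matrix()[2,2])),1),"-> units",np.round(M.inv().apply(np.array(p)-e)/.03,2),end=" ")
    if yaw is not None:
        T=R.from_euler("z",yaw,degrees=True)*R.from_matrix(np.diag([1.,-1,-1]))*R.from_euler("y",tilt,degrees=True)
        print("turn units",np.round(np.degrees((M.inv()*T).as_rotvec())/5,2),"then units",np.round(T.inv().apply(np.array(p)-e)/.03,2),end="")
    print()
E
python3 - <<'E'
from h import *
a=cam("top");b=cam("scene")
for u,v in(((178,210),(232,6)),((225,205),(262,20))): 
    x=tri(a,u,b,v); print(np.round(x,3),np.round(proj(a,x),0),np.round(proj(b,x),0))
go((.38,.25,.23),8)
go((.408,-.1515,.15),8)
E
```

```text
[0.534 0.035 0.462] [[181. 206.]] [[228.   6.]]
[ 0.545 -0.04   0.444] [[229. 200.]] [[257.  20.]]
at [0.174 0.652 0.231] yaw 165.1 axes deg 0.0 -> units [-10.09 -11.18   0.04] turn units [-0.000e+00  1.000e-02  3.141e+01] then units [ 4.94 14.23  0.03]
at [0.174 0.652 0.231] yaw 165.1 axes deg 0.0 -> units [-14.44 -23.87   2.71] turn units [-0.000e+00  1.000e-02  3.141e+01] then units [ 4.   27.61  2.7 ]
```

{"api": "send_rows", "payload": {
  "translation": [
    [0,0,0.2],
    [0,0,0.2],
    [0,0,0.2],
    [0,0,0.2],
    [0,0,0.2]
  ],
  "rotation": [
    [0,0,1],
    [0,0,1],
    [0,0,1],
    [0,0,1],
    [0,0,1]
  ],
  "grip": [45,45,45,45,45],
  "squeeze": 60
}}

```text
time: 0.98
eef_pos: [0.174, 0.6521, 0.2011]
tcp_rot: [0.343, 0.939, -0.0, 0.0]
contact_force: [-0.2, 0.1, -0.4]
opening: 0.524
```

{"api": "send_rows", "payload": {
  "translation": [
    [0,0,0.2],
    [0,0,0.2],
    [0,0,0.2],
    [0,0,0.2],
    [0,0,0.2]
  ],
  "rotation": [
    [0,0,1],
    [0,0,1],
    [0,0,1],
    [0,0,1],
    [0,0,1]
  ],
  "grip": [45,45,45,45,45]
}}

```text
time: 1.6
eef_pos: [0.174, 0.6522, 0.1711]
tcp_rot: [0.538, 0.843, -0.0, 0.0]
contact_force: [0.5, -0.4, -1.3]
opening: 0.525
```

{"api": "send_rows", "payload": {
  "translation": [
    [0,0,0],
    [0,0,0],
    [0,0,0],
    [0,0,0],
    [0,0,0]
  ],
  "rotation": [
    [0,0,1],
    [0,0,1],
    [0,0,1],
    [0,0,1],
    [0,0,1]
  ],
  "grip": [45,45,45,45,45]
}}

```text
time: 2.22
eef_pos: [0.174, 0.6522, 0.1713]
tcp_rot: [0.708, 0.706, -0.0, -0.0]
contact_force: [-0.5, -0.1, 1.4]
opening: 0.526
```

{"api": "send_rows", "payload": {
  "translation": [
    [0,0,0],
    [0,0,0],
    [0,0,0],
    [0,0,0],
    [0,0,0]
  ],
  "rotation": [
    [0,0,1],
    [0,0,1],
    [0,0,1],
    [0,0,1],
    [0,0,1]
  ],
  "grip": [45,45,45,45,45]
}}

```text
time: 2.85
eef_pos: [0.174, 0.6522, 0.1713]
tcp_rot: [0.844, 0.537, -0.0, -0.0]
contact_force: [0.6, 0.2, 0.4]
opening: 0.527
```

{"api": "send_rows", "payload": {
  "translation": [
    [0,0,0],
    [0,0,0],
    [0,0,0],
    [0,0,0],
    [0,0,0]
  ],
  "rotation": [
    [0,0,1],
    [0,0,1],
    [0,0,1],
    [0,0,1],
    [0,0,1]
  ],
  "grip": [45,45,45,45,45]
}}

```text
time: 3.48
eef_pos: [0.174, 0.6522, 0.1713]
tcp_rot: [0.94, 0.341, -0.0, 0.0]
contact_force: [-0.2, 0.0, 0.4]
opening: 0.524
```

{"api": "send_rows", "payload": {
  "translation": [
    [0,0,0],
    [0,0,0],
    [0,0,0],
    [0,0,0],
    [0,0,0]
  ],
  "rotation": [
    [0,0,1],
    [0,0,1],
    [0,0,1],
    [0,0,1],
    [0,0,1]
  ],
  "grip": [45,45,45,45,45]
}}

```text
time: 4.1
eef_pos: [0.174, 0.6522, 0.1713]
tcp_rot: [0.992, 0.13, -0.0, 0.0]
contact_force: [0.6, 0.0, 0.4]
opening: 0.524
```

{"api": "send_rows", "payload": {
  "translation": [
    [0,0,0],
    [0,0,0]
  ],
  "rotation": [
    [0,0,1],
    [0,0,0.4]
  ],
  "grip": [45,45]
}}

```text
time: 4.35
eef_pos: [0.174, 0.6522, 0.1713]
tcp_rot: [0.998, 0.07, -0.0, 0.0]
contact_force: [1.0, 0.6, -0.1]
opening: 0.528
```

{"api": "send_rows", "payload": {
  "translation": [
    [0.35,1,0],
    [0.35,1,0],
    [0.35,1,0],
    [0.35,1,0],
    [0.35,1,0]
  ],
  "rotation": [
    [0,0,0],
    [0,0,0],
    [0,0,0],
    [0,0,0],
    [0,0,0]
  ],
  "grip": [45,45,45,45,45]
}}

```text
time: 4.97
eef_pos: [0.2474, 0.5101, 0.1715]
tcp_rot: [0.998, 0.071, 0.0, -0.0]
contact_force: [0.3, -0.5, -0.1]
opening: 0.526
```

Run:
```python
from h import *
st()
go((.38,.25,.19),8)
```

```text
4.97 [0.2474 0.5101 0.1715] rot
 [[0.99, 0.141, 0.0], [0.141, -0.99, 0.0], [0.0, -0.0, -1.0]] q [ 0.94   0.107  1.899 -0.     1.135  2.37 ] F [ 0.3 -0.5 -0.1] op 0.526
at [0.2474 0.5101 0.1715] yaw 8.1 axes deg 0.0 -> units [ 3.15  9.21 -0.62] turn units [-0.   -0.    0.02] then units [ 3.17  9.2  -0.62]
```

{"api": "send_rows", "payload": {
  "translation": [
    [0.32,0.92,0],
    [0.32,0.92,0],
    [0.32,0.92,0],
    [0.32,0.92,0],
    [0.32,0.92,0]
  ],
  "rotation": [
    [0,0,0],
    [0,0,0],
    [0,0,0],
    [0,0,0],
    [0,0,0]
  ],
  "grip": [45,45,45,45,45]
}}

```text
time: 5.6
eef_pos: [0.3143, 0.3803, 0.1716]
tcp_rot: [0.998, 0.071, 0.0, -0.0]
contact_force: [-0.8, -0.4, -0.2]
opening: 0.53
```

{"api": "send_rows", "payload": {
  "translation": [
    [0.32,0.92,0],
    [0.32,0.92,0],
    [0.32,0.92,0],
    [0.32,0.92,0],
    [0.32,0.92,0]
  ],
  "rotation": [
    [0,0,0],
    [0,0,0],
    [0,0,0],
    [0,0,0],
    [0,0,0]
  ],
  "grip": [45,45,45,45,45]
}}

```text
time: 6.22
eef_pos: [0.3812, 0.2504, 0.1716]
tcp_rot: [0.998, 0.071, 0.0, -0.0]
contact_force: [-0.1, 0.6, 0.1]
opening: 0.53
```

{"api": "send_rows", "payload": {
  "translation": [
    [0.05,0.94,0],
    [0.05,0.94,0],
    [0.05,0.94,0],
    [0.05,0.94,0],
    [0.05,0.94,0]
  ],
  "rotation": [
    [0,0,0],
    [0,0,0],
    [0,0,0],
    [0,0,0],
    [0,0,0]
  ],
  "grip": [45,45,45,45,45]
}}

```text
time: 6.85
eef_pos: [0.4081, 0.1117, 0.1716]
tcp_rot: [0.998, 0.071, 0.0, 0.0]
contact_force: [0.3, 0.2, 0.0]
opening: 0.525
```

{"api": "send_rows", "payload": {
  "translation": [
    [0.05,0.94,0],
    [0.05,0.94,0],
    [0.05,0.94,0],
    [0.05,0.94,0],
    [0,0,0]
  ],
  "rotation": [
    [0,0,0],
    [0,0,0],
    [0,0,0],
    [0,0,0],
    [0,0,0]
  ],
  "grip": [45,45,45,45,45]
}}

```text
time: 7.48
eef_pos: [0.4301, 0.0006, 0.1717]
tcp_rot: [0.998, 0.069, 0.0, 0.0]
contact_force: [-0.2, 0.2, -0.0]
opening: 0.531
```

{"api": "send_rows", "payload": {
  "translation": [
    [-0.29,0.98,0],
    [-0.29,0.98,0],
    [-0.29,0.98,0],
    [-0.29,0.98,0],
    [-0.29,0.98,0]
  ],
  "rotation": [
    [0,0,0],
    [0,0,0],
    [0,0,0],
    [0,0,0],
    [0,0,0]
  ],
  "grip": [45,45,45,45,45]
}}

```text
time: 8.1
eef_pos: [0.4071, -0.1498, 0.1714]
tcp_rot: [0.997, 0.071, 0.0, -0.0]
contact_force: [-0.1, -0.1, 0.9]
opening: 0.529
```

Run:
```python
from h import *
st()
go((.408,-.1515,.031),7.8)
```

```text
8.1 [ 0.4071 -0.1498  0.1714] rot
 [[0.99, 0.141, 0.0], [0.141, -0.99, 0.0], [0.0, -0.0, -1.0]] q [-5.880e-01 -2.100e-01  2.202e+00  1.000e-03  1.149e+00  8.410e-01] F [-0.1 -0.1  0.9] op 0.529
at [ 0.4071 -0.1498  0.1714] yaw 8.1 axes deg 0.0 -> units [0.02 0.06 4.68] turn units [-0.   -0.01  0.06] then units [0.02 0.06 4.68]
```

{"api": "send_rows", "payload": {
  "translation": [
    [0,0.06,0.95],
    [0,0,0.95],
    [0,0,0.95],
    [0,0,0.95],
    [0,0,0.88]
  ],
  "rotation": [
    [0,0,0],
    [0,0,0],
    [0,0,0],
    [0,0,0],
    [0,0,0]
  ],
  "grip": [45,45,45,45,45]
}}

```text
time: 8.72
eef_pos: [0.4076, -0.1506, 0.0301]
tcp_rot: [0.997, 0.071, 0.0, -0.0]
contact_force: [-0.6, 0.1, 0.3]
opening: 0.528
```

{"api": "send_rows", "payload": {
  "translation": [
    [0,0,0],
    [0,0,0],
    [0,0,0],
    [0,0,0],
    [0,0,0]
  ],
  "rotation": [
    [0,0,0],
    [0,0,0],
    [0,0,0],
    [0,0,0],
    [0,0,0]
  ],
  "grip": [5,5,5,5,5],
  "squeeze": 80
}}

```text
time: 9.35
eef_pos: [0.4079, -0.1519, 0.0316]
tcp_rot: [0.998, 0.07, 0.0, 0.0]
contact_force: [-1.0, 0.2, 1.4]
opening: 0.144
```

{"api": "send_rows", "payload": {
  "translation": [
    [0,0,-0.2],
    [0,0,-0.4],
    [0,0,-0.6],
    [0,0,-0.5],
    [0,0,0]
  ],
  "rotation": [
    [0,0,0],
    [0,0,0],
    [0,0,0],
    [0,0,0],
    [0,0,0]
  ],
  "grip": [5,5,5,5,5]
}}

```text
time: 9.98
eef_pos: [0.4086, -0.1524, 0.0837]
tcp_rot: [0.998, 0.07, 0.002, 0.001]
contact_force: [0.2, -0.1, -1.2]
opening: 0.142
```

```bash
cat > sc.py <<'E'
from h import *
import sys
def handle(region,z,d):
    V=cv2.cvtColor(d["image"],cv2.COLOR_BGR2HSV)[...,2]
E
python3 - <<'E'
from h import *
st()
d=cam("scene"); cv2.imwrite("pics/s1.png",cv2.resize(d["image"][120:330,190:450],(743,600)))
E
```

```text
9.97 [ 0.4086 -0.1524  0.0837] rot
 [[0.99, 0.14, 0.003], [0.14, -0.99, -0.002], [0.003, 0.003, -1.0]] q [-0.59  -0.07   2.26   0.     0.947  0.84 ] F [ 0.2 -0.1 -1.2] op 0.142
```

View pics/s1.png

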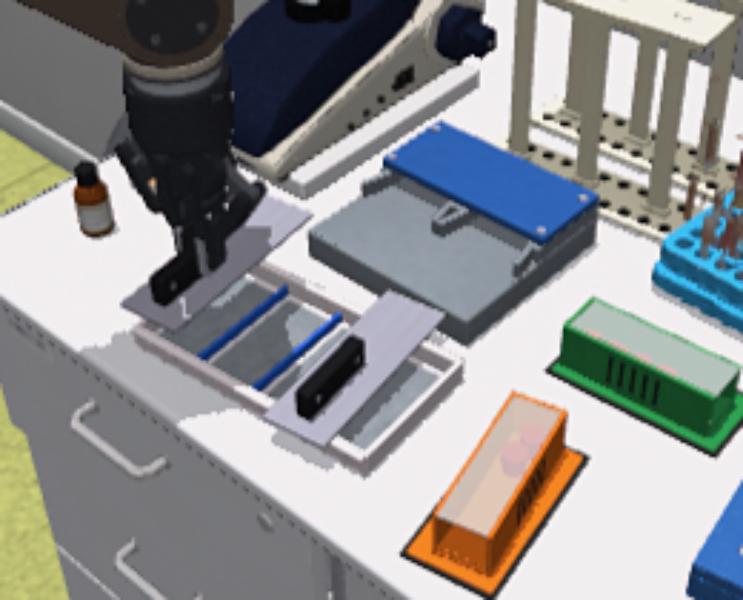

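The first scraper is held level, and both ribs on its side of the tray are free. I'll align it with the left slot.

{"api": "send_rows", "payload": {
  "translation": [
    [0,0,0],
    [0,0,0],
    [0.27,0.38,0.5],
    [0.28,0.37,0.5],
    [0,0,0]
  ],
  "rotation": [
    [0,0,0.8],
    [0,0,0.75],
    [0,0,0],
    [0,0,0],
    [0,0,0]
  ],
  "grip": [5,5,5,5,5]
}}

```text
time: 10.65
eef_pos: [0.4231, -0.1737, 0.0503]
tcp_rot: [1.0, 0.002, -0.002, -0.001]
contact_force: [0.4, 0.3, -1.5]
opening: 0.145
```

Run:
```python
from h import *
go((.450,-.175,.044),0.3)
go((.606,-.175,.044),0.3)
d=cam("top"); cv2.imwrite("pics/t2.png",cv2.resize(d["image"][140:300,280:440],(600,600),interpolation=cv2.INTER_CUBIC))
```

```text
at [ 0.4231 -0.1737  0.0503] yaw 0.3 axes deg 0.2 -> units [0.9  0.05 0.21] turn units [-0.03  0.04 -0.01] then units [0.9  0.05 0.21]
at [ 0.4231 -0.1737  0.0503] yaw 0.3 axes deg 0.2 -> units [6.1  0.07 0.19] turn units [-0.03  0.04 -0.01] then units [6.1  0.08 0.21]
```

View pics/t2.png

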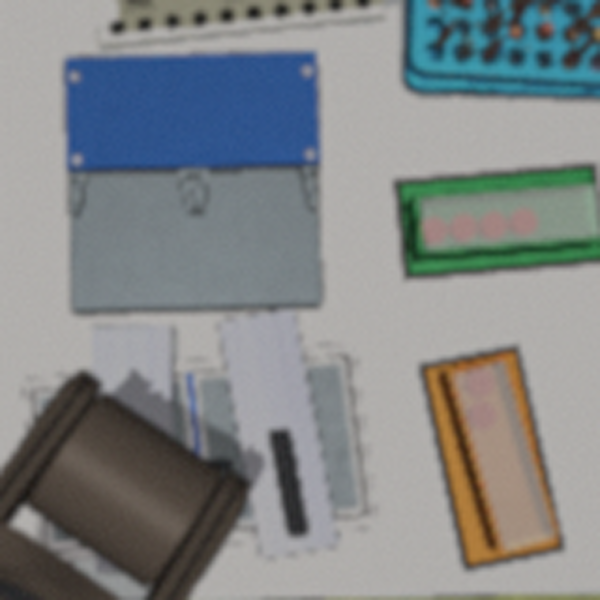

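Blade centre and left slot centre line up at crop column ~134. Sliding in.

{"api": "send_rows", "payload": {
  "translation": [
    [0.5,0.05,0.2],
    [0.7,0,0],
    [0.7,0,0],
    [0.6,0,0],
    [0.5,0,0]
  ],
  "rotation": [
    [0,0,0],
    [0,0,0],
    [0,0,0],
    [0,0,0],
    [0,0,0]
  ],
  "grip": [5,5,5,5,5]
}}

```text
time: 11.32
eef_pos: [0.5146, -0.1747, 0.0464]
tcp_rot: [1.0, 0.003, 0.0, 0.0]
contact_force: [0.0, 0.7, -1.8]
opening: 0.141
```

{"api": "send_rows", "payload": {
  "translation": [
    [0.5,0,0],
    [0.5,0,0],
    [0.5,0,0],
    [0.5,0,0],
    [0.4,0,0]
  ],
  "rotation": [
    [0,0,0],
    [0,0,0],
    [0,0,0],
    [0,0,0],
    [0,0,0]
  ],
  "grip": [5,5,5,5,5]
}}

```text
time: 11.95
eef_pos: [0.5871, -0.1747, 0.0459]
tcp_rot: [1.0, 0.003, 0.0, 0.0]
contact_force: [0.3, 0.1, -1.3]
opening: 0.146
```

{"api": "send_rows", "payload": {
  "translation": [
    [0.3,0,0],
    [0.2,0,0],
    [0.1,0,0],
    [0,0,0],
    [0,0,0]
  ],
  "rotation": [
    [0,0,0],
    [0,0,0],
    [0,0,0],
    [0,0,0],
    [0,0,0]
  ],
  "grip": [5,5,5,5,5]
}}

```text
time: 12.58
eef_pos: [0.6038, -0.1746, 0.0459]
tcp_rot: [1.0, 0.003, -0.0, -0.0]
contact_force: [-0.7, 0.9, -0.9]
opening: 0.147
```

{"api": "send_rows", "payload": {
  "translation": [
    [0,0,0.15],
    [0.07,0,0],
    [0.07,0,0],
    [0,0,0]
  ],
  "rotation": [
    [0,0,0],
    [0,0,0],
    [0,0,0],
    [0,0,0]
  ],
  "grip": [5,5,5,5]
}}

```text
time: 13.08
eef_pos: [0.6084, -0.1746, 0.0414]
tcp_rot: [1.0, 0.003, -0.0, 0.0]
contact_force: [-0.5, 0.6, -1.0]
opening: 0.142
```

{"api": "send_rows", "payload": {
  "translation": [
    [0.05,0,0],
    [0,0,0]
  ],
  "rotation": [
    [0,0,0],
    [0,0,0]
  ],
  "grip": [5,5]
}}

```text
time: 13.32
eef_pos: [0.6085, -0.1745, 0.041]
tcp_rot: [1.0, 0.003, -0.002, -0.0]
contact_force: [-5.8, -0.4, 0.6]
opening: 0.149
```

{"api": "send_rows", "payload": {
  "translation": [
    [0.03,0,0.04],
    [0,0,0]
  ],
  "rotation": [
    [0,0,0],
    [0,0,0]
  ],
  "grip": [5,5]
}}

```text
time: 13.58
eef_pos: [0.6085, -0.1744, 0.0398]
tcp_rot: [1.0, 0.003, -0.003, -0.001]
contact_force: [-7.9, -1.1, 2.2]
opening: 0.145
```

{"api": "send_rows", "payload": {
  "translation": [
    [0,0,0],
    [0,0,0],
    [0,0,0],
    [0,0,-0.5],
    [0,0,-1]
  ],
  "rotation": [
    [0,0,0],
    [0,0,0],
    [0,0,0],
    [0,0,0],
    [0,0,0]
  ],
  "grip": [40,40,40,40,40]
}}

```text
time: 14.2
eef_pos: [0.61, -0.1741, 0.085]
tcp_rot: [1.0, 0.003, -0.001, -0.001]
contact_force: [0.4, 0.1, 0.5]
opening: 0.469
```

{"api": "send_rows", "payload": {
  "translation": [
    [0,0,-1],
    [0,0,-0.5],
    [-1,0.5,0],
    [-1,0.5,0],
    [-1,0.5,0]
  ],
  "rotation": [
    [0,0,0],
    [0,0,0],
    [0,0,-0.5],
    [0,0,-0.5],
    [0,0,-0.6]
  ],
  "grip": [40,40,40,40,40]
}}

```text
time: 14.82
eef_pos: [0.5221, -0.224, 0.1303]
tcp_rot: [0.997, 0.074, -0.0, -0.0]
contact_force: [-0.1, -0.7, 0.8]
opening: 0.47
```

Run:
```python
from h import *
st()
d=cam("top"); V=cv2.cvtColor(d["image"],cv2.COLOR_BGR2HSV)[...,2]
go((.432,-.2764,.031),8.3)
cv2.imwrite("pics/t3.png",cv2.resize(d["image"][140:300,280:440],(600,600),interpolation=cv2.INTER_CUBIC))
```

```text
14.82 [ 0.5221 -0.224   0.1303] rot
 [[0.989, 0.147, -0.0], [0.147, -0.989, 0.0], [-0.0, -0.0, -1.0]] q [-0.584  0.159  1.924  0.     1.059  0.84 ] F [-0.1 -0.7  0.8] op 0.47
at [ 0.5193 -0.2255  0.1298] yaw 8.4 axes deg 0.2 -> units [-3.12  1.25  3.3 ] turn units [-0.    0.04  0.02] then units [-3.13  1.26  3.29]
```

View pics/t3.png

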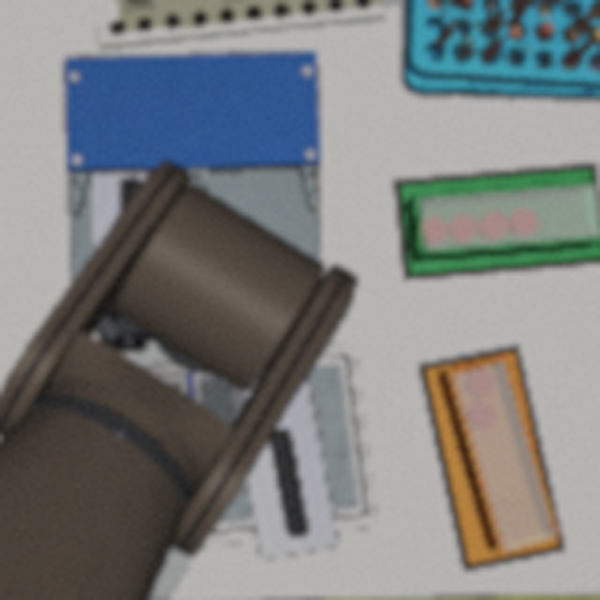

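The first scraper is in the left slot, with its handle just short of the roof. Fetching the second.

{"api": "send_rows", "payload": {
  "translation": [
    [-0.8,0.3,0],
    [-0.8,0.3,0],
    [-0.8,0.3,0],
    [-0.77,0.37,0],
    [0,0,0.5]
  ],
  "rotation": [
    [0,0,0],
    [0,0,0],
    [0,0,0],
    [0,0,0],
    [0,0,0]
  ],
  "grip": [45,45,45,45,45]
}}

```text
time: 15.5
eef_pos: [0.4345, -0.2766, 0.1162]
tcp_rot: [0.997, 0.071, 0.001, 0.001]
contact_force: [-0.1, -0.6, -0.6]
opening: 0.53
```

{"api": "send_rows", "payload": {
  "translation": [
    [0,0,0.8],
    [0,0,0.8],
    [0,0,0.8],
    [0,0,0.4],
    [0,0,0]
  ],
  "rotation": [
    [0,0,0],
    [0,0,0],
    [0,0,0],
    [0,0,0],
    [0,0,0]
  ],
  "grip": [45,45,45,45,45]
}}

```text
time: 16.12
eef_pos: [0.4342, -0.2744, 0.03]
tcp_rot: [0.997, 0.073, -0.001, -0.001]
contact_force: [-0.3, 0.6, -0.4]
opening: 0.526
```

{"api": "send_rows", "payload": {
  "translation": [
    [0,0,0],
    [0,0,0],
    [0,0,0],
    [0,0,0],
    [0,0,0]
  ],
  "rotation": [
    [0,0,0],
    [0,0,0],
    [0,0,0],
    [0,0,0],
    [0,0,0]
  ],
  "grip": [5,5,5,5,5],
  "squeeze": 80
}}

```text
time: 16.75
eef_pos: [0.4354, -0.2761, 0.0326]
tcp_rot: [0.997, 0.072, 0.001, 0.001]
contact_force: [0.4, -0.7, 6.1]
opening: 0.143
```

Run:
```python
from h import *
st()
go((.42,-.263,.0435),0.3)
```

```text
16.75 [ 0.4354 -0.2761  0.0326] rot
 [[0.99, 0.144, 0.002], [0.144, -0.99, -0.002], [0.002, 0.002, -1.0]] q [-0.762  0.199  2.091  0.     0.849  0.664] F [ 0.4 -0.7  6.1] op 0.143
at [ 0.4354 -0.2761  0.0326] yaw 8.3 axes deg 0.1 -> units [-0.44 -0.5  -0.37] turn units [ 0.02 -0.02  1.6 ] then units [-0.51 -0.44 -0.36]
```

{"api": "send_rows", "payload": {
  "translation": [
    [0,0,-0.3],
    [0,0,-0.5],
    [0,0,-0.2],
    [0,0,0],
    [-0.5,-0.44,0]
  ],
  "rotation": [
    [0,0,0],
    [0,0,0],
    [0,0,0.8],
    [0,0,0.8],
    [0,0,0]
  ],
  "grip": [5,5,5,5,5]
}}

```text
time: 17.38
eef_pos: [0.4201, -0.2631, 0.0625]
tcp_rot: [1.0, 0.002, 0.001, 0.001]
contact_force: [-0.3, -0.5, -0.6]
opening: 0.144
```

{"api": "send_rows", "payload": {
  "translation": [
    [0,0,0.5],
    [0,0,0]
  ],
  "rotation": [
    [0,0,0],
    [0,0,0]
  ],
  "grip": [5,5]
}}

```text
time: 17.62
eef_pos: [0.4187, -0.2616, 0.0449]
tcp_rot: [1.0, 0.003, -0.001, -0.001]
contact_force: [0.7, -0.4, -1.6]
opening: 0.142
```

Run:
```python
from h import *
go((.606,-.263,.0446),0.3)
d=cam("top"); g=cv2.cvtColor(d["image"],cv2.COLOR_BGR2GRAY)
# blade edges near its tip: gradient along columns at rows with x~.50..515
for x in(.50,.51):
    p=proj(d,[(x,-.263,.04)])[0]; r=int(round(p[1])); row=g[r-1:r+2,int(p[0])-22:int(p[0])+23].mean(0); gr=np.diff(row); 
    print(r,np.round(p,1),int(p[0])-22, row.astype(int).tolist())
```

```text
at [ 0.4187 -0.2616  0.0449] yaw 0.3 axes deg 0.1 -> units [ 6.24  0.08 -0.  ] turn units [-0.02  0.02 -0.  ] then units [6.24 0.08 0.01]
236 [349.3 236. ] 327 [172, 174, 169, 165, 162, 163, 163, 166, 169, 167, 155, 149, 161, 166, 166, 165, 165, 167, 167, 165, 165, 163, 164, 165, 163, 163, 160, 163, 164, 163, 159, 145, 143, 152, 154, 153, 153, 159, 162, 163, 158, 155, 154, 155, 148]
232 [349.2 232.2] 327 [175, 175, 175, 174, 175, 175, 175, 175, 175, 172, 166, 160, 164, 166, 166, 165, 166, 166, 167, 165, 164, 164, 165, 165, 165, 163, 162, 163, 164, 163, 161, 148, 145, 162, 169, 170, 173, 170, 165, 164, 163, 166, 168, 166, 170]
```

{"api": "send_rows", "payload": {
  "translation": [
    [0.5,0.1,0],
    [0.7,0,0],
    [0.7,0,0],
    [0.6,0,0],
    [0.5,0,0]
  ],
  "rotation": [
    [0,0,0],
    [0,0,0],
    [0,0,0],
    [0,0,0],
    [0,0,0]
  ],
  "grip": [5,5,5,5,5]
}}

```text
time: 18.3
eef_pos: [0.5115, -0.2652, 0.0466]
tcp_rot: [1.0, 0.003, 0.001, 0.0]
contact_force: [0.0, 0.3, -1.5]
opening: 0.143
```

{"api": "send_rows", "payload": {
  "translation": [
    [0.5,0,0],
    [0.5,0,0],
    [0.5,0,0],
    [0.5,0,0],
    [0.4,0,0]
  ],
  "rotation": [
    [0,0,0],
    [0,0,0],
    [0,0,0],
    [0,0,0],
    [0,0,0]
  ],
  "grip": [5,5,5,5,5]
}}

```text
time: 18.92
eef_pos: [0.5824, -0.2643, 0.0463]
tcp_rot: [1.0, 0.003, 0.0, 0.0]
contact_force: [-0.3, -0.7, -1.2]
opening: 0.143
```

{"api": "send_rows", "payload": {
  "translation": [
    [0.3,0,0],
    [0.2,0,0],
    [0.1,0,0.07],
    [0,0,0]
  ],
  "rotation": [
    [0,0,0],
    [0,0,0],
    [0,0,0],
    [0,0,0]
  ],
  "grip": [5,5,5,5]
}}

```text
time: 19.42
eef_pos: [0.5991, -0.2641, 0.0437]
tcp_rot: [1.0, 0.003, -0.0, -0.0]
contact_force: [-0.8, 0.8, -1.2]
opening: 0.141
```

{"api": "send_rows", "payload": {
  "translation": [
    [0.06,0,0],
    [0.06,0,0],
    [0,0,0]
  ],
  "rotation": [
    [0,0,0],
    [0,0,0],
    [0,0,0]
  ],
  "grip": [5,5,5]
}}

```text
time: 19.8
eef_pos: [0.6032, -0.2643, 0.0443]
tcp_rot: [1.0, 0.003, 0.0, 0.0]
contact_force: [0.3, 0.4, -1.0]
opening: 0.14
```

{"api": "send_rows", "payload": {
  "translation": [
    [0.07,0,0.03],
    [0.07,0,0],
    [0,0,0]
  ],
  "rotation": [
    [0,0,0],
    [0,0,0],
    [0,0,0]
  ],
  "grip": [5,5,5]
}}

```text
time: 20.18
eef_pos: [0.6074, -0.2642, 0.0432]
tcp_rot: [1.0, 0.003, 0.0, 0.0]
contact_force: [-0.6, 0.7, -0.5]
opening: 0.14
```

{"api": "send_rows", "payload": {
  "translation": [
    [0.06,0,0],
    [0,0,0]
  ],
  "rotation": [
    [0,0,0],
    [0,0,0]
  ],
  "grip": [5,5]
}}

```text
time: 20.42
eef_pos: [0.6092, -0.2642, 0.0433]
tcp_rot: [1.0, 0.003, 0.0, 0.0]
contact_force: [-0.1, 0.0, -0.7]
opening: 0.144
```

{"api": "send_rows", "payload": {
  "translation": [
    [0.06,0,0],
    [0,0,0]
  ],
  "rotation": [
    [0,0,0],
    [0,0,0]
  ],
  "grip": [5,5]
}}

```text
time: 20.68
eef_pos: [0.611, -0.2642, 0.0433]
tcp_rot: [1.0, 0.003, 0.0, 0.0]
contact_force: [-0.5, -0.1, -0.9]
opening: 0.143
```

{"api": "send_rows", "payload": {
  "translation": [
    [0.06,0,0],
    [0,0,0]
  ],
  "rotation": [
    [0,0,0],
    [0,0,0]
  ],
  "grip": [5,5]
}}

```text
time: 20.92
eef_pos: [0.6128, -0.2642, 0.0433]
tcp_rot: [1.0, 0.003, 0.0, 0.0]
contact_force: [-0.1, 0.2, -1.1]
opening: 0.145
```

{"api": "send_rows", "payload": {
  "translation": [
    [0.06,0,0],
    [0,0,0]
  ],
  "rotation": [
    [0,0,0],
    [0,0,0]
  ],
  "grip": [5,5]
}}

```text
time: 21.18
eef_pos: [0.6131, -0.264, 0.0428]
tcp_rot: [1.0, 0.003, -0.002, -0.001]
contact_force: [-6.1, 0.2, 1.0]
opening: 0.143
```

{"api": "send_rows", "payload": {
  "translation": [
    [0,0,0.04],
    [0,0,0]
  ],
  "rotation": [
    [0,0,0],
    [0,0,0]
  ],
  "grip": [5,5]
}}

```text
time: 21.42
eef_pos: [0.613, -0.264, 0.0415]
tcp_rot: [1.0, 0.003, -0.002, -0.001]
contact_force: [-5.1, -0.0, 0.1]
opening: 0.143
```

{"api": "send_rows", "payload": {
  "translation": [
    [0.03,0,0.04],
    [0,0,0],
    [0,0,0],
    [0,0,0],
    [0,0,0]
  ],
  "rotation": [
    [0,0,0],
    [0,0,0],
    [0,0,0],
    [0,0,0],
    [0,0,0]
  ],
  "grip": [5,5,40,40,40]
}}

```text
time: 22.05
eef_pos: [0.616, -0.2642, 0.0412]
tcp_rot: [1.0, 0.003, 0.001, 0.0]
contact_force: [0.9, -0.2, 0.6]
opening: 0.466
```

{"api": "send_rows", "payload": {
  "translation": [
    [0,0,-0.5],
    [0,0,-1],
    [0,0,-1],
    [0,0,-1],
    [0,0,-1]
  ],
  "rotation": [
    [0,0,0],
    [0,0,0],
    [0,0,0],
    [0,0,0],
    [0,0,0]
  ],
  "grip": [40,50,60,70,70]
}}

```text
time: 22.68
eef_pos: [0.6157, -0.2642, 0.1783]
tcp_rot: [1.0, 0.003, 0.001, 0.0]
contact_force: [0.4, 0.5, -0.2]
opening: 0.822
```

{"api": "send_rows", "payload": {
  "translation": [
    [-0.8,0.4,0],
    [-0.8,0.4,0],
    [-0.8,0.4,0],
    [-0.8,0.4,0],
    [-0.8,0.4,0]
  ],
  "rotation": [
    [0,0,-0.4],
    [0,0,-0.4],
    [0,0,-0.4],
    [0,0,-0.4],
    [0,0,-0.4]
  ],
  "grip": [70,70,70,70,70]
}}

```text
time: 23.3
eef_pos: [0.5, -0.3335, 0.1773]
tcp_rot: [0.996, 0.091, 0.001, 0.001]
contact_force: [0.0, 0.5, 0.4]
opening: 0.823
```

```bash
cat > shk.py <<'E'
from h import *
def rects(d,show=True):
    t=d["image"]; H,S,V=cv2.split(cv2.cvtColor(t,cv2.COLOR_BGR2HSV)); out={}
    for n,(x0,y0,x1,y1),sat in(("orange",(385,225,440,300),(H<22)&(S>110)),("green",(380,178,450,222),(H>40)&(H<85)&(S>90))):
        body=sat.astype(np.uint8); 
        m=np.zeros_like(body); m[y0:y1,x0:x1]=body[y0:y1,x0:x1]
        cs,_=cv2.findContours(m,cv2.RETR_CCOMP,cv2.CHAIN_APPROX_NONE)
        cs=sorted(cs,key=cv2.contourArea,reverse=True)
        for c,z,l in zip(cs[:2],(.003,.042),("mat","roof")):
            r=cv2.minAreaRect((ray(d,c[:,0,:],z)[:,:2]*1000).astype(np.float32)); print(n,l,np.round(r[0],1),np.round(r[1],1),round(r[2],1))
E
python3 - <<'E'
from shk import *
st(); d=cam("top"); rects(d); cv2.imwrite("pics/t4.png",cv2.resize(d["image"][140:310,270:450],(635,600),interpolation=cv2.INTER_CUBIC))
E
```

```text
23.3 [ 0.5    -0.3335  0.1773] rot
 [[0.984, 0.18, 0.002], [0.18, -0.984, -0.001], [0.001, 0.002, -1.0]] q [-0.757  0.174  1.813  0.     1.153  0.632] F [0.  0.5 0.4] op 0.823
orange mat [ 380.7 -431.4] [49.  51.7] 5.4
orange roof [ 446.3 -397. ] [42.9 24.2] 9.0
green mat [ 629.8 -456.2] [ 10.9 111.3] 3.9
green roof [ 572.8 -471.2] [14.5 68.7] 3.2
```

View pics/t4.png

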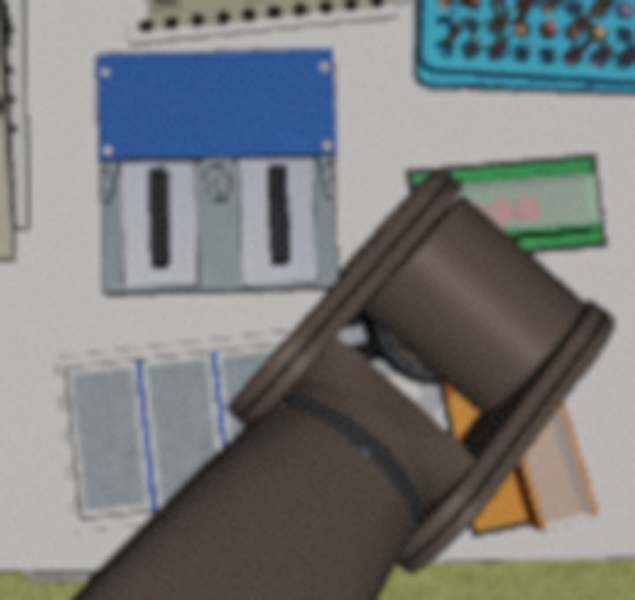

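Both scrapers are home, with handles at the same depth (crop row ~168). The orange shaker has shifted toward −y off its mat, so I'll move the arm aside and remeasure.

{"api": "send_rows", "payload": {
  "translation": [
    [0,-1,0],
    [0,-1,0],
    [0,-1,0],
    [0,-1,0],
    [0,-1,0]
  ],
  "rotation": [
    [0,0,0],
    [0,0,0],
    [0,0,0],
    [0,0,0],
    [0,0,0]
  ],
  "grip": [70,70,70,70,70]
}}

```text
time: 23.98
eef_pos: [0.4739, -0.1844, 0.1771]
tcp_rot: [0.996, 0.09, 0.001, 0.001]
contact_force: [-1.2, 0.5, 0.6]
opening: 0.818
```

Run:
```python
from shk import *
d=cam("top"); rects(d); b=cam("scene")
A=cv2.resize(d["image"][175:305,375:455],(370,600),interpolation=cv2.INTER_CUBIC); B=cv2.resize(b["image"][210:340,310:410],(430,600),interpolation=cv2.INTER_CUBIC)
cv2.imwrite("pics/t5.png",np.hstack([A,B[:, :430]]))
```

```text
orange mat [ 429.  -435.3] [146.6  80.2] 10.1
green mat [ 600.9 -443.7] [ 66.9 141.7] 3.8
```

View pics/t5.png

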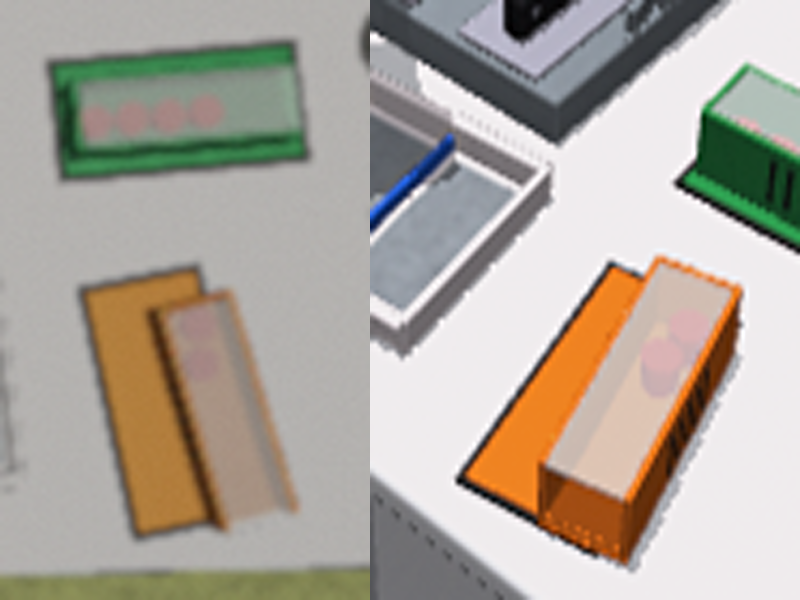

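Run:
```python
from shk import *
d=cam("top")
c=lambda p:np.array(p)/4.62+[375,175]
P=ray(d,c([(160,308),(232,290),(298,508),(222,530)]),.043)*1000; print(np.round(P[:,:2]),"centre",P.mean(0).round(1),"yaw",np.degrees(np.arctan2(*((P[0]-P[3])[[1,0]]))),np.degrees(np.arctan2(*((P[1]-P[2])[[1,0]]))),np.linalg.norm(P[0]-P[3]),np.linalg.norm(P[0]-P[1]))
b=cam("scene"); c2=lambda p:np.array(p)/np.array([4.3,4.615])+[310,210]
Q=ray(b,c2([(660-370,260),(742-370,290),(630-370,500),(540-370,465)]),.043)*1000; print(np.round(Q[:,:2]),"centre",Q.mean(0).round(1),"yaw",np.degrees(np.arctan2(*((Q[0]-Q[3])[[1,0]]))),np.degrees(np.arctan2(*((Q[1]-Q[2])[[1,0]]))))
C=(P.mean(0)+Q.mean(0))/2000; go((C[0],C[1],.10),15)
```

```text
[[ 482. -420.]
 [ 491. -462.]
 [ 369. -493.]
 [ 358. -449.]] centre [ 424.8 -456.    43. ] yaw 13.107207014311182 14.096412435150867 127.52651908143169 42.3771368721228
[[ 481. -422.]
 [ 492. -461.]
 [ 369. -491.]
 [ 356. -452.]] centre [ 424.6 -456.6   43. ] yaw 13.555252800562828 13.676411978029565
at [ 0.4741 -0.1853  0.1769] yaw 10.4 axes deg 0.1 -> units [-3.25  8.59  2.57] turn units [ 0.02 -0.02 -0.93] then units [-3.93  8.3   2.56]
```

The shaker is at (425, −456) mm with yaw 13.6° in both views, and its mouth faces the robot. Grasping it.

{"api": "send_rows", "payload": {
  "translation": [
    [0,0,0],
    [-0.41,0.93,0],
    [-0.41,0.93,0],
    [-0.41,0.93,0],
    [-0.41,0.93,0]
  ],
  "rotation": [
    [0,0,-0.64],
    [0,0,0],
    [0,0,0],
    [0,0,0],
    [0,0,0]
  ],
  "grip": [70,70,70,70,70]
}}

```text
time: 24.8
eef_pos: [0.4517, -0.3077, 0.1764]
tcp_rot: [0.993, 0.117, 0.0, 0.001]
contact_force: [0.6, 0.3, 0.2]
opening: 0.822
```

{"api": "send_rows", "payload": {
  "translation": [
    [-0.41,0.93,0],
    [-0.41,0.93,0],
    [-0.41,0.93,0.3],
    [-0.41,0.93,0.5],
    [-0.41,0.93,0.5]
  ],
  "rotation": [
    [0,0,0],
    [0,0,0],
    [0,0,0],
    [0,0,0],
    [0,0,0]
  ],
  "grip": [70,70,70,70,70]
}}

```text
time: 25.42
eef_pos: [0.4241, -0.4579, 0.1369]
tcp_rot: [0.993, 0.117, 0.0, 0.001]
contact_force: [0.6, 0.1, 0.2]
opening: 0.819
```

{"api": "send_rows", "payload": {
  "translation": [
    [0,0,0.5],
    [0,0,0.5],
    [0,0,0],
    [0,0,0]
  ],
  "rotation": [
    [0,0,0],
    [0,0,0],
    [0,0,0],
    [0,0,0]
  ],
  "grip": [70,70,70,70]
}}

```text
time: 25.92
eef_pos: [0.425, -0.4549, 0.1073]
tcp_rot: [0.993, 0.118, 0.0, 0.0]
contact_force: [1.3, -0.3, -0.4]
opening: 0.82
```

Run:
```python
from h import *
st(); go((.4247,-.4563,.010),13.6)
d=cam("top")
c=lambda p:np.array(p)/3.528+[270,140]
print(np.round(ray(d,c([(140,360),(155,510),(213,352)]),.014),3))
```

```text
25.93 [ 0.425  -0.4549  0.1073] rot
 [[0.972, 0.234, 0.0], [0.234, -0.972, -0.0], [0.0, 0.001, -1.0]] q [-0.982  0.299  1.801  0.     1.04   0.352] F [ 1.3 -0.3 -0.4] op 0.82
at [ 0.425  -0.4549  0.1073] yaw 13.6 axes deg 0.0 -> units [-0.02  0.04  3.24] turn units [ 0.01 -0.   -0.01] then units [-0.02  0.04  3.24]
[[ 0.487 -0.158  0.014]
 [ 0.375 -0.167  0.014]
 [ 0.492 -0.213  0.014]]
```

{"api": "send_rows", "payload": {
  "translation": [
    [0,0.04,0.7],
    [0,0,0.8],
    [0,0,0.8],
    [0,0,0.6],
    [0,0,0.3]
  ],
  "rotation": [
    [0,0,0],
    [0,0,0],
    [0,0,0],
    [0,0,0],
    [0,0,0]
  ],
  "grip": [70,70,70,70,70]
}}

```text
time: 26.6
eef_pos: [0.4243, -0.4557, 0.009]
tcp_rot: [0.993, 0.118, -0.001, -0.001]
contact_force: [0.6, -0.1, 0.1]
opening: 0.819
```

{"api": "send_rows", "payload": {
  "translation": [
    [0,0,0],
    [0,0,0],
    [0,0,0],
    [0,0,0],
    [0,0,0]
  ],
  "rotation": [
    [0,0,0],
    [0,0,0],
    [0,0,0],
    [0,0,0],
    [0,0,0]
  ],
  "grip": [30,30,30,30,30],
  "squeeze": 50
}}

```text
time: 27.22
eef_pos: [0.4249, -0.4568, 0.0114]
tcp_rot: [0.993, 0.118, 0.0, 0.0]
contact_force: [-0.3, 0.2, 0.5]
opening: 0.505
```

{"api": "send_rows", "payload": {
  "translation": [
    [0,0,-0.3],
    [0,0,-0.7],
    [0,0,-1],
    [0,0,-1],
    [0,0,-1]
  ],
  "rotation": [
    [0,0,0],
    [0,0,0],
    [0,0,0],
    [0,0,0],
    [0,0,0]
  ],
  "grip": [30,30,30,30,30]
}}

```text
time: 27.85
eef_pos: [0.4249, -0.4567, 0.1335]
tcp_rot: [0.993, 0.118, 0.0, 0.001]
contact_force: [1.1, -0.4, -1.7]
opening: 0.504
```

Run:
```python
from h import *
st()
b=cam("scene"); cv2.imwrite("pics/s6.png",cv2.resize(b["image"][120:340,220:440],(600,600),interpolation=cv2.INTER_CUBIC))
```

```text
27.85 [ 0.4249 -0.4567  0.1335] rot
 [[0.972, 0.234, 0.001], [0.234, -0.972, -0.001], [0.001, 0.002, -1.0]] q [-0.984  0.269  1.785 -0.     1.085  0.351] F [ 1.1 -0.4 -1.7] op 0.504
```

View pics/s6.png

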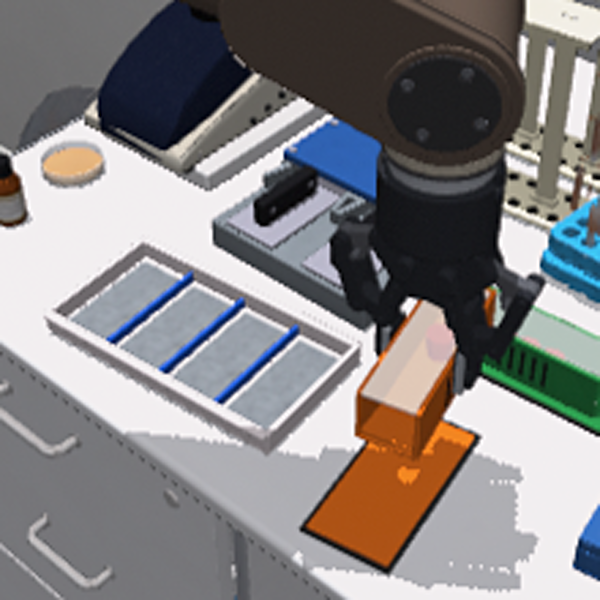

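{"api": "send_rows", "payload": {
  "translation": [
    [0,0,0],
    [0,0,0],
    [0,0,0],
    [0,0,0],
    [0,0,0]
  ],
  "rotation": [
    [0,0,-1],
    [0,0,-1],
    [0,0,-1],
    [0,0,-1],
    [0,0,-1]
  ],
  "grip": [30,30,30,30,30]
}}

```text
time: 28.52
eef_pos: [0.4248, -0.4565, 0.1313]
tcp_rot: [0.944, 0.331, 0.0, 0.0]
contact_force: [0.3, 0.4, -1.8]
opening: 0.509
```

{"api": "send_rows", "payload": {
  "translation": [
    [0,0,0],
    [0,0,0],
    [0,0,0],
    [0,0,0],
    [0,0,0]
  ],
  "rotation": [
    [0,0,-1],
    [0,0,-1],
    [0,0,-1],
    [0,0,-1],
    [0,0,-1]
  ],
  "grip": [30,30,30,30,30]
}}

```text
time: 29.15
eef_pos: [0.4248, -0.4565, 0.1313]
tcp_rot: [0.85, 0.528, 0.0, 0.0]
contact_force: [-0.6, 0.7, -2.2]
opening: 0.509
```

{"api": "send_rows", "payload": {
  "translation": [
    [0,0,0],
    [0,0,0],
    [0,0,0],
    [0,0,0],
    [0,0,0]
  ],
  "rotation": [
    [0,0,-1],
    [0,0,-1],
    [0,0,-1],
    [0,0,-1],
    [0,0,-1]
  ],
  "grip": [30,30,30,30,30]
}}

```text
time: 29.78
eef_pos: [0.4248, -0.4565, 0.1313]
tcp_rot: [0.715, 0.699, -0.0, 0.0]
contact_force: [0.3, 0.4, -1.7]
opening: 0.507
```

{"api": "send_rows", "payload": {
  "translation": [
    [0,0,0],
    [0,0,0],
    [0,0,0],
    [0,0,0],
    [0,0,0]
  ],
  "rotation": [
    [0,0,-1],
    [0,0,-1],
    [0,0,-1],
    [0,0,-1],
    [0,0,-1]
  ],
  "grip": [30,30,30,30,30]
}}

```text
time: 30.4
eef_pos: [0.4248, -0.4565, 0.1314]
tcp_rot: [0.547, 0.837, -0.0, 0.0]
contact_force: [0.0, 0.1, -1.3]
opening: 0.507
```

{"api": "send_rows", "payload": {
  "translation": [
    [0,0,0],
    [0,0,0],
    [0,0,0],
    [0,0,0],
    [0,0,0]
  ],
  "rotation": [
    [0,0,-1],
    [0,0,-1],
    [0,0,-1],
    [0,0,-1],
    [0,0,-1]
  ],
  "grip": [30,30,30,30,30]
}}

```text
time: 31.02
eef_pos: [0.4248, -0.4565, 0.1313]
tcp_rot: [0.353, 0.936, -0.0, 0.0]
contact_force: [0.5, 0.0, -2.0]
opening: 0.504
```

{"api": "send_rows", "payload": {
  "translation": [
    [0,0,0],
    [0,0,0],
    [0,0,0],
    [0,0,0],
    [0,0,0]
  ],
  "rotation": [
    [0,0,-1],
    [0,0,-1],
    [0,0,-1],
    [0,0,-1],
    [0,0,-1]
  ],
  "grip": [30,30,30,30,30]
}}

```text
time: 31.65
eef_pos: [0.4248, -0.4565, 0.1314]
tcp_rot: [0.142, 0.99, -0.0, 0.0]
contact_force: [-0.3, -0.0, -2.1]
opening: 0.51
```

{"api": "send_rows", "payload": {
  "translation": [
    [0,0,0],
    [0,0,0],
    [0,0,0],
    [0,0,0],
    [0,0,0]
  ],
  "rotation": [
    [0,0,-1],
    [0,0,-1],
    [0,0,-1],
    [0,0,-1],
    [0,0,-0.3]
  ],
  "grip": [30,30,30,30,30]
}}

```text
time: 32.28
eef_pos: [0.4248, -0.4565, 0.1313]
tcp_rot: [-0.044, 0.999, -0.0, 0.0]
contact_force: [0.6, -0.5, -1.9]
opening: 0.504
```

```bash
cat >> h.py <<'E'
T0=np.array([.438,-.218,0]);TY=5.
def tray(x,y,z): return T0+R.from_euler("z",TY,degrees=True).apply([x,y,z])
def pour(yl,xl=-.035,z=.030,tilt=15,drop=.0114,yaw=185.):
    T=R.from_euler("z",yaw,degrees=True)*R.from_matrix(np.diag([1.,-1,-1]))*R.from_euler("y",tilt,degrees=True)
    p=tray(xl,yl,z)-T.apply([-.065,0,drop]); print("pour TCP",np.round(p,3)); go(p,yaw,tilt)
def mouth(drop=.0114):
    s=ctrl.get_state();M=R.from_quat(s["tcp_rot"]); m=np.array(s["eef_pos"])+M.apply([-.065,0,drop]); l=R.from_euler("z",-TY,degrees=True).apply(m-T0); print("lip in tray mm",np.round(l*1000,1),"tilt",np.round(np.degrees(np.arcsin(M.as_matrix()[2,0])),1))
E
python3 - <<'E'
from h import *
st(); pour(.087,z=.08,tilt=0); pour(.087,tilt=15); pour(.087,tilt=45)
E
```

```text
32.27 [ 0.4248 -0.4565  0.1313] rot
 [[-0.996, -0.088, 0.0], [-0.088, 0.996, -0.001], [-0.0, -0.001, -1.0]] q [-0.984  0.272  1.786  0.     1.083 -2.643] F [ 0.6 -0.5 -1.9] op 0.504
pour TCP [ 0.331 -0.14   0.091]
at [ 0.4248 -0.4565  0.1313] yaw -175.0 axes deg 0.0 -> units [ 2.2  10.78  1.32] turn units [-0.01  0.    0.01] then units [ 2.2  10.78  1.33]
pour TCP [ 0.336 -0.14   0.058]
at [ 0.4248 -0.4565  0.1313] yaw -175.0 axes deg 0.0 -> units [ 2.03 10.78  2.44] turn units [-0.01  3.    0.  ] then units [ 1.33 10.78  2.89]
pour TCP [ 0.358 -0.138  0.084]
at [ 0.4248 -0.4565  0.1313] yaw -175.0 axes deg 0.0 -> units [ 1.29 10.78  1.57] turn units [-0.01  9.    0.  ] then units [-0.2  10.78  2.03]
```

{"api": "send_rows", "payload": {
  "translation": [
    [0.4,1,0],
    [0.4,1,0],
    [0.4,1,0],
    [0.4,1,0],
    [0.4,0.98,0]
  ],
  "rotation": [
    [0,0,0],
    [0,0,0],
    [0,0,0],
    [0,0,0],
    [0,0,0]
  ],
  "grip": [30,30,30,30,30]
}}

```text
time: 32.9
eef_pos: [0.3515, -0.312, 0.1312]
tcp_rot: [-0.043, 0.999, -0.0, 0.0]
contact_force: [-0.4, -0.1, -1.5]
opening: 0.505
```

{"api": "send_rows", "payload": {
  "translation": [
    [0,0,0],
    [0,0,0],
    [0,0,0],
    [-0.3,0,1],
    [-0.3,0,1]
  ],
  "rotation": [
    [0,1,0],
    [0,1,0],
    [0,1,0],
    [0,0,0],
    [0,0,0]
  ],
  "grip": [30,30,30,30,30]
}}

```text
time: 33.52
eef_pos: [0.3547, -0.3131, 0.0683]
tcp_rot: [-0.043, 0.991, -0.007, -0.129]
contact_force: [-0.7, -0.6, -2.0]
opening: 0.504
```

Run:
```python
from h import *
st(); mouth(); pour(-.087,tilt=25)
```

```text
33.52 [ 0.3547 -0.3131  0.0683] rot
 [[-0.963, -0.087, -0.256], [-0.083, 0.996, -0.024], [0.257, -0.002, -0.966]] q [-0.829  0.16   2.074 -0.235  1.079 -2.357] F [-0.7 -0.6 -2. ] op 0.504
lip in tray mm [-31.3 -87.6  40.5] tilt 14.9
pour TCP [ 0.357 -0.312  0.068]
at [ 0.3547 -0.3131  0.0683] yaw -175.0 axes deg 14.9 -> units [-0.07  0.02 -0.  ] turn units [-0.02  2.02 -0.01] then units [-0.07  0.02 -0.02]
```

```bash
cat >> h.py <<'E'
def reds(n="scene",z=.0135,amin=12):
    d=cam(n); H,S,V=cv2.split(cv2.cvtColor(d["image"],cv2.COLOR_BGR2HSV))
    m=(((H<8)|(H>172))&(S>100)&(V>60)).astype(np.uint8)
    nn,L,stt,c=cv2.connectedComponentsWithStats(m)
    for i in range(1,nn):
        if stt[i,4]<amin: continue
        p=ray(d,c[i],z)[0]; l=R.from_euler("z",-TY,degrees=True).apply(p-T0)*1000
        if abs(l[0])<110 and abs(l[1])<330: print(n,"px",c[i].round(),"area",stt[i,4],"bbox",stt[i,2:4],"tray mm",l[:2].round())
    return d
E
python3 - <<'E'
from h import *
reds("scene")
E
```

{"api": "send_rows", "payload": {
  "translation": [
    [-0.03,0,-0.1],
    [-0.03,0,-0.1],
    [0,0,0],
    [0,0,0]
  ],
  "rotation": [
    [0,1,0],
    [0,1,0],
    [0,0,0],
    [0,0,0]
  ],
  "grip": [30,30,30,30]
}}

```text
time: 34.08
eef_pos: [0.3574, -0.3125, 0.0738]
tcp_rot: [-0.042, 0.976, -0.01, -0.215]
contact_force: [-0.5, -0.5, -1.6]
opening: 0.506
```

Run:
```python
from h import *
mouth(); d=reds("scene"); cv2.imwrite("pics/s7.png",cv2.resize(d["image"][150:330,220:420],(667,600),interpolation=cv2.INTER_CUBIC))
```

```text
lip in tray mm [-34.4 -87.1  36.1] tilt 24.9
```

View pics/s7.png

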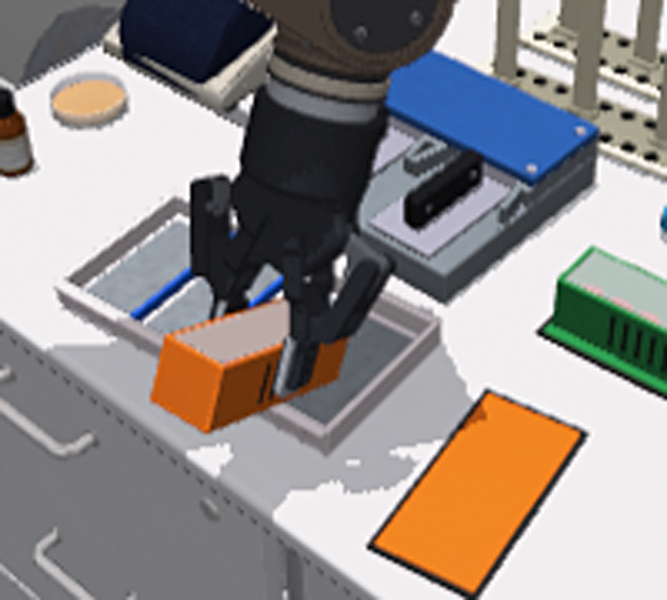

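{"api": "send_rows", "payload": {
  "translation": [
    [-0.02,0,-0.1],
    [-0.02,0,-0.1],
    [0,0,0],
    [0,0,0]
  ],
  "rotation": [
    [0,0.5,0],
    [0,0.5,0],
    [0,0,0],
    [0,0,0]
  ],
  "grip": [30,30,30,30]
}}

```text
time: 34.62
eef_pos: [0.3607, -0.3121, 0.0783]
tcp_rot: [-0.042, 0.965, -0.011, -0.258]
contact_force: [-0.6, 0.2, -1.8]
opening: 0.51
```

Run:
```python
from h import *
mouth(); d=reds("scene");reds("top")
```

```text
lip in tray mm [-34.6 -87.   36. ] tilt 30.0
```

{"api": "send_rows", "payload": {
  "translation": [
    [-0.02,0,-0.1],
    [0,0,0],
    [0,0,0]
  ],
  "rotation": [
    [0,0.5,0],
    [0,0,0],
    [0,0,0]
  ],
  "grip": [30,30,30]
}}

```text
time: 35.1
eef_pos: [0.3629, -0.3119, 0.0805]
tcp_rot: [-0.042, 0.959, -0.012, -0.279]
contact_force: [0.2, -0.1, -1.8]
opening: 0.509
```

Run:
```python
from h import *
mouth(); d=reds("scene");reds("top")
```

```text
lip in tray mm [-34.3 -87.   36. ] tilt 32.5
scene px [326. 256.] area 80 bbox [ 9 17] tray mm [ 11. -86.]
```

Run:
```python
from h import *
d=reds("scene"); cv2.imwrite("pics/s8.png",cv2.resize(d["image"][215:295,270:370],(750,600),interpolation=cv2.INTER_CUBIC))
```

```text
scene px [327. 255.] area 109 bbox [14 21] tray mm [ 12. -86.]
```

View pics/s8.png

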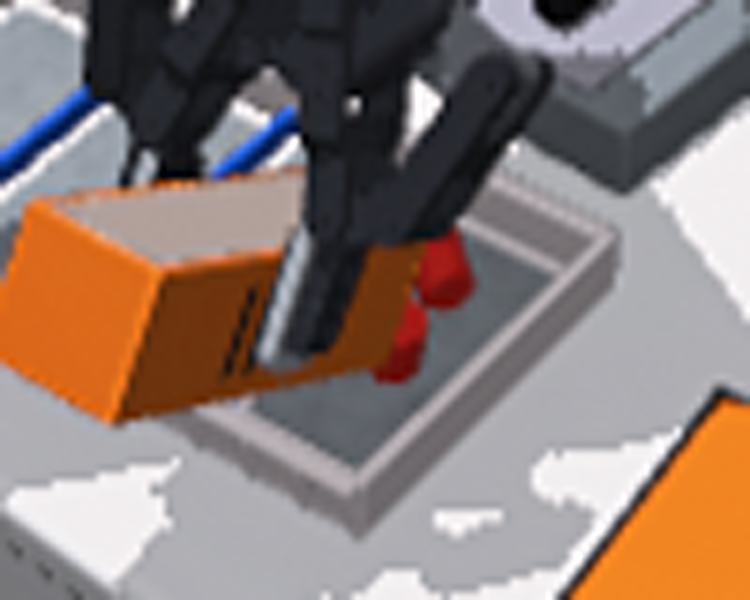

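Both orange stoppers have come out into compartment 1, at crop (445,270) and (405,345). Lifting straight up, then restoring the level pose and yaw.

{"api": "send_rows", "payload": {
  "translation": [
    [0.3,0,-0.4],
    [0.5,0,-0.84],
    [0.5,0,-0.84],
    [0.5,0,-0.84],
    [0,0,0]
  ],
  "rotation": [
    [0,0,0],
    [0,0,0],
    [0,0,0],
    [0,-0.5,0],
    [0,-1,0]
  ],
  "grip": [30,30,30,30,30]
}}

```text
time: 35.88
eef_pos: [0.3662, -0.313, 0.1873]
tcp_rot: [-0.043, 0.976, -0.012, -0.213]
contact_force: [0.3, -1.1, -1.7]
opening: 0.508
```

{"api": "send_rows", "payload": {
  "translation": [
    [0,0,0],
    [0,0,0],
    [0,0,0],
    [0,0,0],
    [0,0,0]
  ],
  "rotation": [
    [0,-1,0],
    [0,-1,0],
    [0,-1,0],
    [0,-1,0],
    [0,-1,0]
  ],
  "grip": [30,30,30,30,30]
}}

```text
time: 36.5
eef_pos: [0.3643, -0.3118, 0.1847]
tcp_rot: [-0.044, 0.999, -0.001, 0.001]
contact_force: [-0.3, -0.0, -1.1]
opening: 0.511
```

{"api": "send_rows", "payload": {
  "translation": [
    [-0.4,-1,0],
    [-0.4,-1,0],
    [-0.4,-1,0],
    [-0.4,-1,0],
    [-0.4,-0.5,0]
  ],
  "rotation": [
    [0,0,0],
    [0,0,0],
    [0,0,0],
    [0,0,0],
    [0,0,0]
  ],
  "grip": [30,30,30,30,30]
}}

```text
time: 37.12
eef_pos: [0.4361, -0.4425, 0.1845]
tcp_rot: [-0.043, 0.999, -0.0, -0.0]
contact_force: [-0.3, 0.3, -1.2]
opening: 0.506
```

Run:
```python
from shk import *
st(); reds("scene"); d=reds("top"); rects(d)
```

```text
37.12 [ 0.4361 -0.4425  0.1845] rot
 [[-0.996, -0.087, -0.0], [-0.087, 0.996, -0.001], [0.0, -0.001, -1.0]] q [-9.560e-01  2.110e-01  1.756e+00 -1.000e-03  1.175e+00 -2.613e+00] F [-0.3  0.3 -1.2] op 0.506
scene px [334. 249.] area 88 bbox [ 9 12] tray mm [ 39. -87.]
scene px [322. 260.] area 87 bbox [ 9 12] tray mm [ -5. -87.]
top px [364. 243.] area 42 bbox [8 8] tray mm [ 37. -88.]
top px [366. 259.] area 37 bbox [7 7] tray mm [ -7. -89.]
orange mat [ 452.7 -434.2] [99.6 86.8] 10.1
green mat [ 600.8 -443.4] [ 66.9 142.3] 3.7
```

Run:
```python
from h import *
b=cam("scene")
P=ray(b,np.array([(488,389),(588,434),(474,598),(369,548)])/3.334+[220,150],.003)*1000
print(P.round()[:,:2].tolist(),P.mean(0).round(1),[np.degrees(np.arctan2(*((P[i]-P[j])[[1,0]]))) for i,j in((0,3),(1,2))])
```

```text
[[497.0, -383.0], [508.0, -454.0], [364.0, -478.0], [350.0, -410.0]] [ 429.6 -431.2    3. ] [np.float64(10.550513795028225), np.float64(9.4523614724514)]
```

{"api": "send_rows", "payload": {
  "translation": [
    [0,0,0],
    [0,0,0],
    [0,0,0],
    [0,0,0],
    [0,0,0]
  ],
  "rotation": [
    [0,0,1],
    [0,0,1],
    [0,0,1],
    [0,0,1],
    [0,0,1]
  ],
  "grip": [30,30,30,30,30]
}}

```text
time: 37.9
eef_pos: [0.4354, -0.44, 0.1839]
tcp_rot: [0.175, 0.985, 0.0, -0.0]
contact_force: [0.3, -0.4, -1.3]
opening: 0.506
```

{"api": "send_rows", "payload": {
  "translation": [
    [0,0,0],
    [0,0,0],
    [0,0,0],
    [0,0,0],
    [0,0,0]
  ],
  "rotation": [
    [0,0,1],
    [0,0,1],
    [0,0,1],
    [0,0,1],
    [0,0,1]
  ],
  "grip": [30,30,30,30,30]
}}

```text
time: 38.52
eef_pos: [0.4354, -0.44, 0.1839]
tcp_rot: [0.384, 0.923, 0.0, -0.0]
contact_force: [-0.4, -0.2, -2.0]
opening: 0.505
```

{"api": "send_rows", "payload": {
  "translation": [
    [0,0,0],
    [0,0,0],
    [0,0,0],
    [0,0,0],
    [0,0,0]
  ],
  "rotation": [
    [0,0,1],
    [0,0,1],
    [0,0,1],
    [0,0,1],
    [0,0,1]
  ],
  "grip": [30,30,30,30,30]
}}

```text
time: 39.15
eef_pos: [0.4354, -0.44, 0.1839]
tcp_rot: [0.574, 0.819, -0.0, -0.0]
contact_force: [0.6, -0.3, -1.9]
opening: 0.505
```

{"api": "send_rows", "payload": {
  "translation": [
    [0,0,0],
    [0,0,0],
    [0,0,0],
    [0,0,0],
    [0,0,0]
  ],
  "rotation": [
    [0,0,1],
    [0,0,1],
    [0,0,1],
    [0,0,1],
    [0,0,1]
  ],
  "grip": [30,30,30,30,30]
}}

```text
time: 39.78
eef_pos: [0.4354, -0.44, 0.1839]
tcp_rot: [0.738, 0.675, -0.0, -0.0]
contact_force: [-0.2, -0.1, -2.8]
opening: 0.51
```

{"api": "send_rows", "payload": {
  "translation": [
    [0,0,0],
    [0,0,0],
    [0,0,0],
    [0,0,0],
    [0,0,0]
  ],
  "rotation": [
    [0,0,1],
    [0,0,1],
    [0,0,1],
    [0,0,1],
    [0,0,1]
  ],
  "grip": [30,30,30,30,30]
}}

```text
time: 40.4
eef_pos: [0.4354, -0.44, 0.1839]
tcp_rot: [0.867, 0.499, -0.0, -0.0]
contact_force: [0.1, -0.2, -2.8]
opening: 0.508
```

{"api": "send_rows", "payload": {
  "translation": [
    [0,0,0],
    [0,0,0],
    [0,0,0],
    [0,0,0],
    [0,0,0]
  ],
  "rotation": [
    [0,0,1],
    [0,0,1],
    [0,0,1],
    [0,0,1],
    [0,0,1]
  ],
  "grip": [30,30,30,30,30]
}}

```text
time: 41.02
eef_pos: [0.4354, -0.44, 0.1839]
tcp_rot: [0.954, 0.3, -0.0, -0.0]
contact_force: [-0.7, -0.3, -2.3]
opening: 0.509
```

{"api": "send_rows", "payload": {
  "translation": [
    [0,0,0],
    [0,0,0],
    [0,0,0],
    [0,0,0],
    [0,0,0]
  ],
  "rotation": [
    [0,0,1],
    [0,0,1],
    [0,0,1],
    [0,0,1],
    [0,0,1]
  ],
  "grip": [30,30,30,30,30]
}}

```text
time: 41.65
eef_pos: [0.4354, -0.44, 0.184]
tcp_rot: [0.996, 0.086, -0.0, -0.0]
contact_force: [0.6, -0.0, -1.2]
opening: 0.509
```

Run:
```python
from h import *
go((.429,-.4305,.0165),10.2)
```

```text
at [ 0.4354 -0.44    0.184 ] yaw 9.9 axes deg 0.1 -> units [-0.15 -0.34  5.58] turn units [-0.01  0.01 -0.06] then units [-0.15 -0.35  5.58]
```

{"api": "send_rows", "payload": {
  "translation": [
    [-0.15,-0.34,0.6],
    [0,0,1],
    [0,0,1],
    [0,0,1],
    [0,0,1]
  ],
  "rotation": [
    [0,0,0],
    [0,0,0],
    [0,0,0],
    [0,0,0],
    [0,0,0]
  ],
  "grip": [30,30,30,30,30]
}}

```text
time: 42.28
eef_pos: [0.4294, -0.4309, 0.0453]
tcp_rot: [0.996, 0.088, -0.0, -0.0]
contact_force: [0.1, 0.4, -1.5]
opening: 0.502
```

{"api": "send_rows", "payload": {
  "translation": [
    [0,0,0.5],
    [0,0,0.3],
    [0,0,0.2],
    [0,0,0.05],
    [0,0,0]
  ],
  "rotation": [
    [0,0,0],
    [0,0,0],
    [0,0,0],
    [0,0,0],
    [0,0,0]
  ],
  "grip": [30,30,30,30,30]
}}

```text
time: 42.9
eef_pos: [0.4302, -0.4322, 0.0146]
tcp_rot: [0.996, 0.087, 0.0, 0.001]
contact_force: [0.6, 0.4, -1.4]
opening: 0.505
```

{"api": "send_rows", "payload": {
  "translation": [
    [0,0,0.05],
    [0,0,0],
    [0,0,0],
    [0,0,0],
    [0,0,0]
  ],
  "rotation": [
    [0,0,0],
    [0,0,0],
    [0,0,0],
    [0,0,0],
    [0,0,0]
  ],
  "grip": [30,30,70,70,70]
}}

```text
time: 43.52
eef_pos: [0.4301, -0.432, 0.0127]
tcp_rot: [0.996, 0.087, 0.0, 0.0]
contact_force: [0.1, -0.2, 0.1]
opening: 0.818
```

{"api": "send_rows", "payload": {
  "translation": [
    [0,0,-0.5],
    [0,0,-1],
    [0,0,-1],
    [0,0,-1],
    [0,0,-1]
  ],
  "rotation": [
    [0,0,0],
    [0,0,0],
    [0,0,0],
    [0,0,0],
    [0,0,0]
  ],
  "grip": [70,70,70,70,70]
}}

```text
time: 44.15
eef_pos: [0.4301, -0.4319, 0.1498]
tcp_rot: [0.996, 0.087, 0.0, 0.001]
contact_force: [-0.2, -0.2, 0.0]
opening: 0.819
```

{"api": "send_rows", "payload": {
  "translation": [
    [0,-1,0],
    [0,-1,0],
    [0,-1,0],
    [0,-1,0],
    [0,-1,0]
  ],
  "rotation": [
    [0,0,0],
    [0,0,0],
    [0,0,0],
    [0,0,0],
    [0,0,0]
  ],
  "grip": [70,70,70,70,70]
}}

```text
time: 44.78
eef_pos: [0.4038, -0.2833, 0.1487]
tcp_rot: [0.996, 0.087, 0.001, 0.001]
contact_force: [-0.3, 0.7, -0.1]
opening: 0.823
```

Run:
```python
from shk import *
st(); d=cam("top"); rects(d); b=cam("scene")
A=cv2.resize(d["image"][175:305,375:455],(370,600),interpolation=cv2.INTER_CUBIC); B=cv2.resize(b["image"][210:340,340:460],(430,466),interpolation=cv2.INTER_CUBIC)
o=np.zeros((600,800,3),np.uint8); o[:,:370]=A; o[:466,370:]=B; cv2.imwrite("pics/t9.png",o)
```

```text
44.77 [ 0.4038 -0.2833  0.1487] rot
 [[0.985, 0.174, 0.001], [0.174, -0.985, -0.001], [0.001, 0.001, -1.0]] q [-0.818 -0.033  2.088  0.     1.084  0.578] F [-0.3  0.7 -0.1] op 0.823
orange mat [ 430.3 -428.2] [141.5  68.4] 10.1
green mat [ 600.8 -443.5] [ 67.  142.2] 3.8
```

View pics/t9.png

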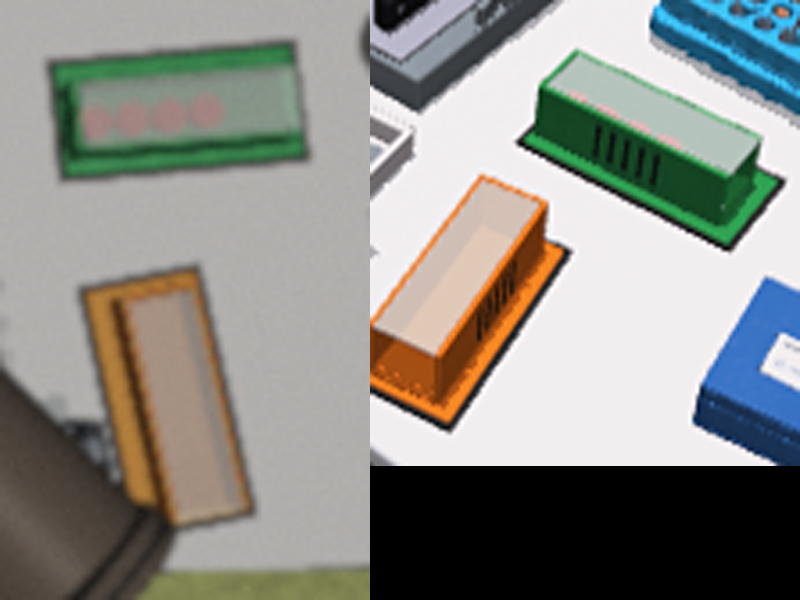

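Orange is empty and sits flat on its mat. Green is unmoved, with four stoppers at its +y end. Measuring its roof.

Run:
```python
from h import *
d=cam("top");b=cam("scene")
for D,c in((d,np.array([(75,82),(297,64),(300,140),(80,150)])/4.62+[375,175]),(b,np.array([(203,52),(390,135),(358,178),(170,87)])/3.583+[340,210])):
    P=ray(D,c,.045)*1000; print(P.round()[:,:2].tolist(),P.mean(0).round(1),[np.degrees(np.arctan2(*((P[i]-P[j])[[1,0]]))).round(1) for i,j in((0,1),(3,2))])
go((.60,-.443,.15),93.8)
```

```text
[[612.0, -377.0], [620.0, -505.0], [576.0, -505.0], [573.0, -378.0]] [ 595.  -441.4   45. ] [np.float64(93.5), np.float64(91.4)]
[[612.0, -377.0], [623.0, -503.0], [580.0, -508.0], [572.0, -381.0]] [ 596.5 -441.9   45. ] [np.float64(95.2), np.float64(93.7)]
at [ 0.4042 -0.2845  0.1486] yaw 10.0 axes deg 0.1 -> units [ 5.5   6.34 -0.03] turn units [ 3.000e-02  1.000e-02 -1.675e+01] then units [-5.71  6.16 -0.05]
```

{"api": "send_rows", "payload": {
  "translation": [
    [0,0,0],
    [0,0,0],
    [0,0,0],
    [0,0,0],
    [0,0,0]
  ],
  "rotation": [
    [0,0,-1],
    [0,0,-1],
    [0,0,-1],
    [0,0,-1],
    [0,0,-1]
  ],
  "grip": [70,70,70,70,70]
}}

```text
time: 45.6
eef_pos: [0.4042, -0.2857, 0.1481]
tcp_rot: [0.953, 0.302, 0.0, 0.001]
contact_force: [-0.5, 0.4, -0.5]
opening: 0.822
```

{"api": "send_rows", "payload": {
  "translation": [
    [0,0,0],
    [0,0,0],
    [0,0,0],
    [0,0,0],
    [0,0,0]
  ],
  "rotation": [
    [0,0,-1],
    [0,0,-1],
    [0,0,-1],
    [0,0,-1],
    [0,0,-1]
  ],
  "grip": [70,70,70,70,70]
}}

```text
time: 46.22
eef_pos: [0.4042, -0.2857, 0.1481]
tcp_rot: [0.866, 0.501, 0.0, 0.001]
contact_force: [0.2, 0.2, 0.5]
opening: 0.817
```

{"api": "send_rows", "payload": {
  "translation": [
    [0,0,0],
    [0,0,0],
    [0,0,0],
    [0,0,0],
    [0,0,0]
  ],
  "rotation": [
    [0,0,-1],
    [0,0,-1],
    [0,0,-1],
    [0,0,-1],
    [0,0,-1]
  ],
  "grip": [70,70,70,70,70]
}}

```text
time: 46.85
eef_pos: [0.4042, -0.2856, 0.1481]
tcp_rot: [0.737, 0.676, -0.0, 0.001]
contact_force: [0.3, 0.6, -0.1]
opening: 0.823
```

{"api": "send_rows", "payload": {
  "translation": [
    [0,0,0],
    [0,0,0],
    [-0.8,0.86,0],
    [-0.8,0.86,0],
    [-0.8,0.86,0]
  ],
  "rotation": [
    [0,0,-1],
    [0,0,-0.75],
    [0,0,0],
    [0,0,0],
    [0,0,0]
  ],
  "grip": [70,70,70,70,70]
}}

```text
time: 47.48
eef_pos: [0.487, -0.3532, 0.148]
tcp_rot: [0.684, 0.73, -0.0, 0.001]
contact_force: [-0.7, -0.6, -0.4]
opening: 0.819
```

{"api": "send_rows", "payload": {
  "translation": [
    [-0.8,0.86,0],
    [-0.8,0.86,0],
    [-0.8,0.86,0],
    [-0.8,0.86,0],
    [0,0,0]
  ],
  "rotation": [
    [0,0,0],
    [0,0,0],
    [0,0,0],
    [0,0,0],
    [0,0,0]
  ],
  "grip": [70,70,70,70,70]
}}

```text
time: 48.1
eef_pos: [0.5961, -0.4425, 0.1469]
tcp_rot: [0.684, 0.73, -0.0, 0.001]
contact_force: [0.7, 0.3, 0.4]
opening: 0.821
```

Run:
```python
from h import *
st(); go((.596,-.4417,.0135),93.7)
b=cam("scene"); H,S,V=cv2.split(cv2.cvtColor(b["image"],cv2.COLOR_BGR2HSV)); m=((H>40)&(H<85)&(S>90)); ys,xs=np.where(m[:,370:470]); print(xs.min()+370,xs.max()+370,ys.min(),ys.max(),len(xs))
```

```text
48.1 [ 0.5961 -0.4425  0.1469] rot
 [[-0.064, 0.998, 0.001], [0.998, 0.064, -0.001], [-0.001, 0.001, -1.0]] q [-0.775  0.499  1.455 -0.     1.186 -0.839] F [0.7 0.3 0.4] op 0.821
at [ 0.5961 -0.4425  0.1469] yaw 93.7 axes deg 0.1 -> units [ 0.03 -0.    4.45] turn units [ 0.01  0.01 -0.  ] then units [ 0.03 -0.    4.45]
383 453 224 278 1210
```

{"api": "send_rows", "payload": {
  "translation": [
    [0,0,1],
    [0,0,1],
    [0,0,1],
    [0,0,0.9],
    [0,0,0.5]
  ],
  "rotation": [
    [0,0,0],
    [0,0,0],
    [0,0,0],
    [0,0,0],
    [0,0,0]
  ],
  "grip": [70,70,70,70,70]
}}

```text
time: 48.78
eef_pos: [0.5936, -0.4391, 0.0136]
tcp_rot: [0.684, 0.73, -0.0, -0.002]
contact_force: [0.2, 0.4, -0.1]
opening: 0.818
```

{"api": "send_rows", "payload": {
  "translation": [
    [0,0,0],
    [0,0,0],
    [0,0,0],
    [0,0,0],
    [0,0,0]
  ],
  "rotation": [
    [0,0,0],
    [0,0,0],
    [0,0,0],
    [0,0,0],
    [0,0,0]
  ],
  "grip": [70,30,30,30,30],
  "squeeze": 50
}}

```text
time: 49.4
eef_pos: [0.5963, -0.441, 0.0179]
tcp_rot: [0.683, 0.73, -0.0, 0.002]
contact_force: [-1.0, 0.2, 5.4]
opening: 0.506
```

{"api": "send_rows", "payload": {
  "translation": [
    [0,0,-0.3],
    [0,0,-0.7],
    [0,0,-1],
    [0,0,-1],
    [0,0,-1]
  ],
  "rotation": [
    [0,0,0],
    [0,0,0],
    [0,0,0],
    [0,0,0],
    [0,0,0]
  ],
  "grip": [30,30,30,30,30]
}}

```text
time: 50.02
eef_pos: [0.5948, -0.4397, 0.1372]
tcp_rot: [0.684, 0.73, -0.0, -0.0]
contact_force: [-0.2, -0.7, -2.2]
opening: 0.504
```

Run:
```python
from h import *
st(); go((.40,-.35,.15),185)
```

```text
50.02 [ 0.5948 -0.4397  0.1372] rot
 [[-0.066, 0.998, -0.0], [0.998, 0.066, -0.0], [-0.0, -0.0, -1.0]] q [-0.773  0.503  1.468 -0.     1.171 -0.839] F [-0.2 -0.7 -2.2] op 0.504
at [ 0.5948 -0.4397  0.1372] yaw 93.8 axes deg 0.0 -> units [ 3.41 -6.28 -0.43] turn units [ -0.    -0.   -18.25] then units [ 6.21  3.54 -0.43]
```

{"api": "send_rows", "payload": {
  "translation": [
    [0.45,-0.9,-0.1],
    [0.45,-0.9,-0.1],
    [0.45,-0.9,-0.1],
    [0.45,-0.9,0],
    [0.45,-0.9,0]
  ],
  "rotation": [
    [0,0,0],
    [0,0,0],
    [0,0,0],
    [0,0,-1],
    [0,0,-1]
  ],
  "grip": [30,30,30,30,30]
}}

```text
time: 50.65
eef_pos: [0.454, -0.3832, 0.1454]
tcp_rot: [0.616, 0.788, -0.0, 0.0]
contact_force: [-0.0, -0.6, -1.8]
opening: 0.502
```

{"api": "send_rows", "payload": {
  "translation": [
    [0,-0.9,0],
    [0,-0.9,0],
    [0,0,0],
    [0,0,0],
    [0,0,0]
  ],
  "rotation": [
    [0,0,-1],
    [0,0,-1],
    [0,0,-1],
    [0,0,-1],
    [0,0,-1]
  ],
  "grip": [30,30,30,30,30]
}}

```text
time: 51.28
eef_pos: [0.403, -0.3989, 0.1454]
tcp_rot: [0.431, 0.902, -0.0, 0.0]
contact_force: [-0.3, 0.2, -1.9]
opening: 0.506
```

{"api": "send_rows", "payload": {
  "translation": [
    [0,0,0],
    [0,0,0],
    [0,0,0],
    [0,0,0],
    [0,0,0]
  ],
  "rotation": [
    [0,0,-1],
    [0,0,-1],
    [0,0,-1],
    [0,0,-1],
    [0,0,-1]
  ],
  "grip": [30,30,30,30,30]
}}

```text
time: 51.9
eef_pos: [0.4031, -0.3988, 0.1453]
tcp_rot: [0.226, 0.974, -0.0, 0.0]
contact_force: [0.9, -0.8, -2.0]
opening: 0.504
```

{"api": "send_rows", "payload": {
  "translation": [
    [0,0,0],
    [0,0,0],
    [0,0,0],
    [0,0,0],
    [0,0,0]
  ],
  "rotation": [
    [0,0,-1],
    [0,0,-1],
    [0,0,-1],
    [0,0,-1],
    [0,0,-1]
  ],
  "grip": [30,30,30,30,30]
}}

```text
time: 52.52
eef_pos: [0.4031, -0.3988, 0.1453]
tcp_rot: [0.009, 1.0, -0.0, 0.0]
contact_force: [0.6, -0.2, -1.9]
opening: 0.507
```

Run:
```python
from h import *
st(); pour(-.029,xl=-.03,z=.06,tilt=12,drop=.014)
```

```text
52.52 [ 0.4031 -0.3988  0.1453] rot
 [[-1.0, 0.019, 0.0], [0.019, 1.0, -0.0], [-0.0, -0.0, -1.0]] q [-0.959  0.137  1.917 -0.     1.087 -2.511] F [ 0.6 -0.2 -1.9] op 0.507
pour TCP [ 0.35  -0.255  0.087]
at [ 0.4031 -0.3988  0.1453] yaw 178.9 axes deg 0.0 -> units [1.85 4.77 1.94] turn units [ 0.12  2.4  -1.21] then units [0.91 4.94 2.17]
```

{"api": "send_rows", "payload": {
  "translation": [
    [0,0,0],
    [0,0,0],
    [0.27,0.98,0],
    [0.27,0.98,0],
    [0.27,0.98,0]
  ],
  "rotation": [
    [0,0,-0.6],
    [0,0,-0.6],
    [0,0,0],
    [0,0,0],
    [0,0,0]
  ],
  "grip": [30,30,30,30,30]
}}

```text
time: 53.15
eef_pos: [0.3712, -0.3121, 0.1452]
tcp_rot: [-0.041, 0.999, -0.0, 0.0]
contact_force: [0.1, 0.4, -2.2]
opening: 0.503
```

{"api": "send_rows", "payload": {
  "translation": [
    [0.27,0.98,0],
    [0.27,0.98,0],
    [0,0,0],
    [0,0,0.5],
    [-0.1,0,0.7]
  ],
  "rotation": [
    [0,0,0],
    [0,1,0],
    [0,1,0],
    [0,0.6,0],
    [0,0.4,0]
  ],
  "grip": [30,30,30,30,30]
}}

```text
time: 53.78
eef_pos: [0.3472, -0.2566, 0.1098]
tcp_rot: [-0.041, 0.991, -0.007, -0.13]
contact_force: [-0.1, -0.4, -2.3]
opening: 0.509
```

Run:
```python
from h import *
st(); mouth(.014); pour(-.029,xl=-.035,z=.036,tilt=20,drop=.014); reds("scene")
```

```text
53.77 [ 0.3472 -0.2566  0.1098] rot
 [[-0.963, -0.083, -0.256], [-0.08, 0.997, -0.024], [0.257, -0.003, -0.966]] q [-0.759  0.01   2.144 -0.212  1.169 -2.311] F [-0.1 -0.4 -2.3] op 0.509
lip in tray mm [-34.6 -30.9  79.5] tilt 14.9
pour TCP [ 0.35  -0.255  0.071]
at [ 0.3472 -0.2566  0.1098] yaw -175.3 axes deg 14.9 -> units [-0.41  0.06  1.22] turn units [-0.02  1.02 -0.05] then units [-0.52  0.05  1.17]
scene px [334. 249.] area 88 bbox [ 9 12] tray mm [ 39. -87.]
scene px [322. 260.] area 88 bbox [ 9 12] tray mm [ -5. -86.]
```

Lower, then tilt to 25° so the file slides to the ramp.

{"api": "send_rows", "payload": {
  "translation": [
    [-0.2,0.06,0.6],
    [-0.2,0,0.6],
    [-0.03,0,-0.2],
    [-0.03,0,-0.2],
    [0,0,0]
  ],
  "rotation": [
    [0,0,0],
    [0,1,0],
    [0,0.5,0],
    [0,0.5,0],
    [0,0,0]
  ],
  "grip": [30,30,30,30,30]
}}

```text
time: 54.45
eef_pos: [0.3554, -0.2541, 0.0822]
tcp_rot: [-0.041, 0.976, -0.01, -0.215]
contact_force: [0.5, -0.3, -1.8]
opening: 0.504
```

{"api": "send_rows", "payload": {
  "translation": [
    [-0.02,0,-0.1],
    [0,0,0],
    [0,0,0],
    [0,0,0]
  ],
  "rotation": [
    [0,0.5,0],
    [0,0,0],
    [0,0,0],
    [0,0,0]
  ],
  "grip": [30,30,30,30]
}}

```text
time: 54.95
eef_pos: [0.3559, -0.2535, 0.0837]
tcp_rot: [-0.04, 0.971, -0.01, -0.237]
contact_force: [0.1, -0.2, -2.0]
opening: 0.505
```

Run:
```python
from h import *
mouth(.014); d=reds("scene"); cv2.imwrite("pics/s10.png",cv2.resize(d["image"][190:300,240:370],(709,600),interpolation=cv2.INTER_CUBIC))
```

```text
lip in tray mm [-33.7 -28.5  41.3] tilt 27.5
scene px [334. 249.] area 87 bbox [ 9 12] tray mm [ 39. -87.]
scene px [322. 260.] area 90 bbox [ 9 12] tray mm [ -5. -87.]
```

View pics/s10.png

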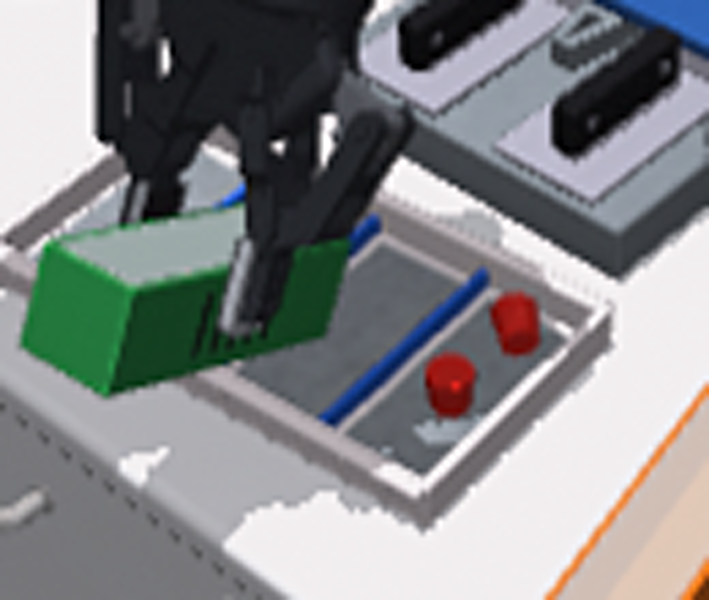

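{"api": "send_rows", "payload": {
  "translation": [
    [0,0,0],
    [0,0,0],
    [0,0,0],
    [0,0,0]
  ],
  "rotation": [
    [0,0.6,0],
    [0,0,0],
    [0,-0.6,0],
    [0,0,0]
  ],
  "grip": [30,30,30,30]
}}

```text
time: 55.5
eef_pos: [0.3559, -0.2536, 0.0839]
tcp_rot: [-0.04, 0.971, -0.01, -0.237]
contact_force: [-0.7, -0.3, -2.2]
opening: 0.505
```

```bash
python3 -c "
from h import *
mouth(.014); reds()"
```

```text
lip in tray mm [-33.7 -28.6  41.5] tilt 27.5
scene px [316. 241.] area 85 bbox [ 9 12] tray mm [ 36. -38.]
scene px [334. 249.] area 87 bbox [ 9 12] tray mm [ 39. -87.]
scene px [322. 260.] area 90 bbox [ 9 12] tray mm [ -5. -87.]
```

{"api": "send_rows", "payload": {
  "translation": [
    [0,0,0],
    [0,0,0],
    [0,0,0],
    [0,0,0]
  ],
  "rotation": [
    [0,0.8,0],
    [0,0,0],
    [0,-0.8,0],
    [0,0,0]
  ],
  "grip": [30,30,30,30]
}}

```text
time: 56.05
eef_pos: [0.3558, -0.2536, 0.084]
tcp_rot: [-0.04, 0.971, -0.01, -0.237]
contact_force: [0.6, 0.7, -2.4]
opening: 0.505
```

```bash
python3 -c "
from h import *
mouth(.014); reds()"
```

```text
lip in tray mm [-33.7 -28.6  41.6] tilt 27.5
scene px [319. 241.] area 79 bbox [10 12] tray mm [ 39. -43.]
scene px [334. 249.] area 87 bbox [ 9 12] tray mm [ 39. -87.]
scene px [322. 260.] area 91 bbox [ 9 12] tray mm [ -5. -87.]
```

One stopper is out in compartment 2. Moving to compartment 3.

{"api": "send_rows", "payload": {
  "translation": [
    [0,0,0],
    [0,0.4,0],
    [0,0.6,0],
    [0,0.6,0],
    [0,0.33,0]
  ],
  "rotation": [
    [0,-1,0],
    [0,0,0],
    [0,0,0],
    [0,0,0],
    [0,0,0]
  ],
  "grip": [30,30,30,30,30]
}}

```text
time: 56.72
eef_pos: [0.3512, -0.1941, 0.0834]
tcp_rot: [-0.042, 0.98, -0.008, -0.195]
contact_force: [0.5, -0.0, -3.0]
opening: 0.504
```

```bash
python3 -c "
from h import *
mouth(.014); reds(); reds('top')"
```

```text
lip in tray mm [-29.8  31.3  45.5] tilt 22.6
scene px [283. 237.] area 63 bbox [ 8 11] tray mm [-0. 31.]
scene px [319. 240.] area 76 bbox [11 12] tray mm [ 40. -43.]
scene px [334. 249.] area 88 bbox [ 9 12] tray mm [ 39. -87.]
scene px [322. 260.] area 87 bbox [ 9 12] tray mm [ -5. -87.]
top px [364. 243.] area 42 bbox [8 8] tray mm [ 37. -88.]
top px [347. 245.] area 45 bbox [7 9] tray mm [ 36. -44.]
top px [366. 259.] area 37 bbox [7 7] tray mm [ -7. -89.]
```

{"api": "send_rows", "payload": {
  "translation": [
    [0,0,0],
    [0,0,0]
  ],
  "rotation": [
    [0,0,0],
    [0,0,0]
  ],
  "grip": [30,30]
}}

```text
time: 57.08
eef_pos: [0.3516, -0.1963, 0.0838]
tcp_rot: [-0.041, 0.98, -0.008, -0.195]
contact_force: [0.1, -0.4, -0.5]
opening: 0.505
```

```bash
python3 -c "
from h import *
mouth(.014); reds(); pour(.087,xl=-.03,z=.046,tilt=22.6,drop=.014)"
```

```text
lip in tray mm [-29.4  28.9  46. ] tilt 22.5
scene px [295. 230.] area 81 bbox [ 9 11] tray mm [34. 23.]
scene px [319. 241.] area 78 bbox [11 12] tray mm [ 39. -43.]
scene px [334. 249.] area 88 bbox [ 9 12] tray mm [ 39. -87.]
scene px [322. 260.] area 87 bbox [ 9 12] tray mm [ -5. -87.]
pour TCP [ 0.346 -0.139  0.084]
at [ 0.3516 -0.1963  0.0838] yaw -175.3 axes deg 22.5 -> units [0.02 1.93 0.  ] turn units [ 0.02  0.02 -0.05] then units [0.02 1.93 0.  ]
```

{"api": "send_rows", "payload": {
  "translation": [
    [-0.28,0,-0.12],
    [-0.27,0.1,-0.11],
    [0,0.3,0],
    [0,0.5,0],
    [0,0.5,0]
  ],
  "rotation": [
    [0,-0.5,0],
    [0,-0.5,0],
    [0,0,0],
    [0,0,0],
    [0,0,0]
  ],
  "grip": [30,30,30,30,30]
}}

```text
time: 57.75
eef_pos: [0.3653, -0.1511, 0.0839]
tcp_rot: [-0.041, 0.987, -0.006, -0.152]
contact_force: [0.3, 0.2, -1.7]
opening: 0.507
```

{"api": "send_rows", "payload": {
  "translation": [
    [0,0.3,0],
    [0,0.2,0],
    [0,0,0]
  ],
  "rotation": [
    [0,0,0],
    [0,0,0],
    [0,0,0]
  ],
  "grip": [30,30,30]
}}

```text
time: 58.12
eef_pos: [0.3645, -0.1372, 0.0841]
tcp_rot: [-0.041, 0.987, -0.006, -0.152]
contact_force: [-0.1, 0.4, -2.0]
opening: 0.502
```

```bash
python3 -c "
from h import *
st(); mouth(.014); reds(); reds('top')"
```

```text
58.12 [ 0.3645 -0.1372  0.0841] rot
 [[-0.95, -0.084, -0.3], [-0.08, 0.996, -0.025], [0.301, -0.0, -0.954]] q [-0.512  0.006  2.212 -0.183  1.185 -2.075] F [-0.1  0.4 -2. ] op 0.502
lip in tray mm [-8.4 86.7 51.2] tilt 17.5
scene px [299. 230.] area 75 bbox [10 11] tray mm [40. 15.]
scene px [319. 240.] area 76 bbox [10 12] tray mm [ 40. -43.]
scene px [334. 249.] area 88 bbox [ 9 12] tray mm [ 39. -87.]
scene px [322. 260.] area 87 bbox [ 9 12] tray mm [ -5. -87.]
top px [364. 243.] area 42 bbox [8 8] tray mm [ 37. -88.]
top px [347. 244.] area 42 bbox [7 8] tray mm [ 37. -44.]
top px [326. 247.] area 41 bbox [7 8] tray mm [37. 13.]
top px [366. 259.] area 37 bbox [7 7] tray mm [ -7. -89.]
```

{"api": "send_rows", "payload": {
  "translation": [
    [0.1,0,0.05],
    [0.1,0,0.05],
    [0.07,0,0.06],
    [0.07,0,0.06],
    [0,0,0]
  ],
  "rotation": [
    [0,0.5,0],
    [0,0.5,0],
    [0,0.5,0],
    [0,0.5,0],
    [0,0,0]
  ],
  "grip": [30,30,30,30,30]
}}

```text
time: 58.85
eef_pos: [0.3526, -0.1384, 0.0811]
tcp_rot: [-0.041, 0.97, -0.01, -0.238]
contact_force: [-0.2, -0.3, -2.7]
opening: 0.504
```

```bash
python3 -c "
from h import *
mouth(.014); reds(); reds('top')"
```

```text
lip in tray mm [-27.   86.6  38.5] tilt 27.6
scene px [299. 230.] area 75 bbox [10 10] tray mm [40. 15.]
scene px [319. 240.] area 76 bbox [10 12] tray mm [ 40. -43.]
scene px [334. 249.] area 88 bbox [ 9 12] tray mm [ 39. -87.]
scene px [322. 260.] area 86 bbox [ 9 12] tray mm [ -5. -86.]
top px [364. 243.] area 42 bbox [8 8] tray mm [ 37. -88.]
top px [347. 244.] area 42 bbox [7 8] tray mm [ 37. -44.]
top px [326. 247.] area 44 bbox [8 8] tray mm [37. 14.]
top px [366. 259.] area 37 bbox [7 7] tray mm [ -7. -89.]
```

{"api": "send_rows", "payload": {
  "translation": [
    [0,0,0],
    [0,0,0],
    [0,0,0],
    [0,0,0]
  ],
  "rotation": [
    [0,0.6,0],
    [0,0,0],
    [0,-0.6,0],
    [0,0,0]
  ],
  "grip": [30,30,30,30]
}}

```text
time: 59.45
eef_pos: [0.3523, -0.1386, 0.0819]
tcp_rot: [-0.04, 0.971, -0.01, -0.237]
contact_force: [0.2, -0.5, -1.5]
opening: 0.509
```

```bash
python3 -c "
from h import *
mouth(.014); reds(); reds('top')"
```

```text
lip in tray mm [-27.3  86.4  39.5] tilt 27.5
scene px [266. 226.] area 61 bbox [ 7 11] tray mm [ 4. 88.]
scene px [299. 230.] area 76 bbox [10 11] tray mm [40. 15.]
scene px [319. 240.] area 76 bbox [10 12] tray mm [ 40. -43.]
scene px [334. 249.] area 88 bbox [ 9 12] tray mm [ 39. -87.]
scene px [322. 260.] area 87 bbox [ 9 12] tray mm [ -5. -87.]
top px [364. 243.] area 42 bbox [8 8] tray mm [ 37. -88.]
top px [347. 244.] area 41 bbox [7 8] tray mm [ 37. -44.]
top px [326. 247.] area 43 bbox [8 8] tray mm [37. 14.]
top px [366. 259.] area 37 bbox [7 7] tray mm [ -7. -89.]
```

{"api": "send_rows", "payload": {
  "translation": [
    [0,0,0],
    [0,0,0],
    [0,0,0],
    [0,0,0]
  ],
  "rotation": [
    [0,-0.8,0],
    [0,-0.8,0],
    [0,0,0],
    [0,0,0]
  ],
  "grip": [30,30,30,30]
}}

```text
time: 60.05
eef_pos: [0.3527, -0.1387, 0.0817]
tcp_rot: [-0.041, 0.985, -0.007, -0.17]
contact_force: [-0.0, 0.1, -2.1]
opening: 0.507
```

```bash
python3 -c "
from h import *
mouth(.014); reds(); reds('top')"
```

```text
lip in tray mm [-21.5  86.2  46.7] tilt 19.5
scene px [269. 224.] area 127 bbox [16 15] tray mm [16. 87.]
scene px [299. 230.] area 74 bbox [10 11] tray mm [40. 15.]
scene px [319. 240.] area 76 bbox [10 12] tray mm [ 40. -43.]
scene px [334. 249.] area 88 bbox [ 9 12] tray mm [ 39. -87.]
scene px [322. 260.] area 87 bbox [ 9 12] tray mm [ -5. -87.]
top px [364. 243.] area 42 bbox [8 8] tray mm [ 37. -88.]
top px [347. 244.] area 42 bbox [7 8] tray mm [ 37. -44.]
top px [326. 247.] area 42 bbox [7 8] tray mm [37. 13.]
top px [366. 259.] area 37 bbox [7 7] tray mm [ -7. -89.]
```

Both remaining stoppers appear to be out in compartment 4. Lifting away and checking.

{"api": "send_rows", "payload": {
  "translation": [
    [0.33,0,-0.9],
    [0.33,0,-0.9],
    [0,0,-1],
    [-0.6,-0.8,-0.2],
    [-0.6,-1,-0.2]
  ],
  "rotation": [
    [0,0,0],
    [0,0,0],
    [0,0,0],
    [0,0,0],
    [0,-0.5,0]
  ],
  "grip": [30,30,30,30,30]
}}

```text
time: 60.78
eef_pos: [0.4054, -0.1887, 0.1667]
tcp_rot: [-0.042, 0.988, -0.006, -0.147]
contact_force: [0.7, 0.3, -2.7]
opening: 0.506
```

{"api": "send_rows", "payload": {
  "translation": [
    [-0.5,-1,0],
    [0,-1,0],
    [0,-1,0],
    [0,-1,0],
    [0,-1,0]
  ],
  "rotation": [
    [0,-0.6,0],
    [0,-0.7,0],
    [0,-0.7,0],
    [0,-0.7,0],
    [0,-0.7,0]
  ],
  "grip": [30,30,30,30,30]
}}

```text
time: 61.4
eef_pos: [0.431, -0.3375, 0.1618]
tcp_rot: [-0.042, 0.999, 0.001, 0.0]
contact_force: [-1.0, 0.5, -2.4]
opening: 0.508
```

```bash
python3 -c "
from h import *
st(); reds(); reds('top'); go((.45,-.36,.15),93.8); go((.6005,-.4437,.0195),93.8)"
```

```text
61.4 [ 0.431  -0.3375  0.1618] rot
 [[-0.997, -0.083, 0.001], [-0.083, 0.997, 0.001], [-0.001, 0.001, -1.0]] q [-8.500e-01  7.500e-02  1.952e+00  1.000e-03  1.115e+00 -2.505e+00] F [-1.   0.5 -2.4] op 0.508
scene px [268. 224.] area 145 bbox [17 15] tray mm [14. 89.]
scene px [297. 231.] area 38 bbox [ 5 10] tray mm [35. 17.]
scene px [320. 243.] area 19 bbox [10  8] tray mm [ 34. -50.]
scene px [334. 249.] area 88 bbox [ 9 12] tray mm [ 39. -87.]
scene px [322. 260.] area 87 bbox [ 9 12] tray mm [ -5. -87.]
top px [364. 243.] area 42 bbox [8 8] tray mm [ 37. -88.]
top px [347. 244.] area 42 bbox [7 8] tray mm [ 37. -44.]
top px [326. 247.] area 41 bbox [7 8] tray mm [37. 13.]
top px [299. 254.] area 43 bbox [6 8] tray mm [24. 86.]
top px [365. 258.] area 29 bbox [7 6] tray mm [ -5. -88.]
top px [299. 263.] area 37 bbox [7 7] tray mm [ 2. 89.]
at [ 0.4303 -0.3392  0.1621] yaw -175.4 axes deg 0.0 -> units [-0.6  -0.74  0.4 ] turn units [-1.000e-02  0.000e+00  1.816e+01] then units [-0.73  0.61  0.4 ]
at [ 0.4303 -0.3392  0.1621] yaw -175.4 axes deg 0.0 -> units [-5.38 -3.92  4.75] turn units [-1.000e-02  0.000e+00  1.816e+01] then units [-3.85  5.43  4.75]
```

All six stoppers are in the tray (2/1/1/2) and none is piled. Now returning the green shaker.

{"api": "send_rows", "payload": {
  "translation": [
    [0,0,0],
    [0,0,0],
    [0,0,0],
    [0,0,0],
    [0,0,0]
  ],
  "rotation": [
    [0,0,1],
    [0,0,1],
    [0,0,1],
    [0,0,1],
    [0,0,1]
  ],
  "grip": [30,30,30,30,30]
}}

```text
time: 62.12
eef_pos: [0.431, -0.3356, 0.1616]
tcp_rot: [0.177, 0.984, 0.001, -0.001]
contact_force: [0.2, -0.1, -1.1]
opening: 0.503
```

{"api": "send_rows", "payload": {
  "translation": [
    [0,0,0],
    [0,0,0],
    [0,0,0],
    [0,0,0],
    [0,0,0]
  ],
  "rotation": [
    [0,0,1],
    [0,0,1],
    [0,0,1],
    [0,0,1],
    [0,0,1]
  ],
  "grip": [30,30,30,30,30]
}}

```text
time: 62.75
eef_pos: [0.431, -0.3356, 0.1616]
tcp_rot: [0.386, 0.923, 0.0, -0.001]
contact_force: [0.0, -0.1, -2.4]
opening: 0.505
```

{"api": "send_rows", "payload": {
  "translation": [
    [0,0,0],
    [0,0,0],
    [0,0,0],
    [0,0,0],
    [0,0,0]
  ],
  "rotation": [
    [0,0,1],
    [0,0,1],
    [0,0,1],
    [0,0,1],
    [0,0,1]
  ],
  "grip": [30,30,30,30,30]
}}

```text
time: 63.38
eef_pos: [0.431, -0.3356, 0.1616]
tcp_rot: [0.576, 0.817, 0.0, -0.001]
contact_force: [-0.6, -0.3, -1.5]
opening: 0.507
```

{"api": "send_rows", "payload": {
  "translation": [
    [0,0,0],
    [0,0,0],
    [0,0,0],
    [0,0,0],
    [-0.6,0.9,0]
  ],
  "rotation": [
    [0,0,1],
    [0,0,1],
    [0,0,1],
    [0,0,0.16],
    [0,0,0]
  ],
  "grip": [30,30,30,30,30]
}}

```text
time: 64.0
eef_pos: [0.4584, -0.3514, 0.1615]
tcp_rot: [0.682, 0.732, -0.0, -0.002]
contact_force: [0.5, -0.8, -0.7]
opening: 0.507
```

{"api": "send_rows", "payload": {
  "translation": [
    [-0.65,0.9,0],
    [-0.65,0.9,0],
    [-0.65,0.9,0],
    [-0.65,0.9,0],
    [-0.65,0.9,0]
  ],
  "rotation": [
    [0,0,0],
    [0,0,0],
    [0,0,0],
    [0,0,0],
    [0,0,0]
  ],
  "grip": [30,30,30,30,30]
}}

```text
time: 64.62
eef_pos: [0.6015, -0.4406, 0.1614]
tcp_rot: [0.682, 0.732, -0.0, -0.001]
contact_force: [0.0, -0.4, -1.9]
opening: 0.506
```

```bash
python3 -c "
from h import *
st(); go((.599,-.4432,.020),93.8)
d=cam('top'); H,S,V=cv2.split(cv2.cvtColor(d['image'],cv2.COLOR_BGR2HSV))"
```

```text
64.62 [ 0.6015 -0.4406  0.1614] rot
 [[-0.071, 0.997, -0.002], [0.997, 0.071, 0.001], [0.001, -0.002, -1.0]] q [-0.768  0.494  1.434 -0.     1.215 -0.838] F [ 0.  -0.4 -1.9] op 0.506
at [ 0.6015 -0.4406  0.1614] yaw 94.1 axes deg 0.1 -> units [-0.09 -0.08  4.71] turn units [-0.02 -0.01  0.05] then units [-0.08 -0.09  4.71]
```

{"api": "send_rows", "payload": {
  "translation": [
    [-0.09,-0.08,0.7],
    [0,0,1],
    [0,0,1],
    [0,0,1],
    [0,0,0.6]
  ],
  "rotation": [
    [0,0,0],
    [0,0,0],
    [0,0,0],
    [0,0,0],
    [0,0,0]
  ],
  "grip": [30,30,30,30,30]
}}

```text
time: 65.3
eef_pos: [0.5959, -0.4415, 0.0292]
tcp_rot: [0.682, 0.731, -0.0, -0.003]
contact_force: [0.3, 0.4, -1.1]
opening: 0.508
```

{"api": "send_rows", "payload": {
  "translation": [
    [0,0,0.3],
    [0,0,0.1],
    [0,0,0.05],
    [0,0,0],
    [0,0,0]
  ],
  "rotation": [
    [0,0,0],
    [0,0,0],
    [0,0,0],
    [0,0,0],
    [0,0,0]
  ],
  "grip": [30,30,30,30,30]
}}

```text
time: 65.92
eef_pos: [0.5987, -0.444, 0.0207]
tcp_rot: [0.682, 0.731, -0.0, 0.001]
contact_force: [-0.1, -0.2, -1.2]
opening: 0.509
```

{"api": "send_rows", "payload": {
  "translation": [
    [0,0,0.05],
    [0,0,0.04],
    [0,0,0]
  ],
  "rotation": [
    [0,0,0],
    [0,0,0],
    [0,0,0]
  ],
  "grip": [30,30,30]
}}

```text
time: 66.3
eef_pos: [0.5986, -0.4438, 0.0179]
tcp_rot: [0.682, 0.731, -0.0, 0.0]
contact_force: [-1.6, 1.4, 3.3]
opening: 0.509
```

{"api": "send_rows", "payload": {
  "translation": [
    [0,0,0.04],
    [0,0,0]
  ],
  "rotation": [
    [0,0,0],
    [0,0,0]
  ],
  "grip": [30,30]
}}

```text
time: 66.55
eef_pos: [0.5987, -0.444, 0.0179]
tcp_rot: [0.682, 0.731, -0.0, 0.0]
contact_force: [-3.4, 3.8, 7.1]
opening: 0.508
```

{"api": "send_rows", "payload": {
  "translation": [
    [0,0,0],
    [0,0,0],
    [0,0,0],
    [0,0,-0.5],
    [0,0,-1]
  ],
  "rotation": [
    [0,0,0],
    [0,0,0],
    [0,0,0],
    [0,0,0],
    [0,0,0]
  ],
  "grip": [70,70,70,70,70]
}}

```text
time: 67.18
eef_pos: [0.5975, -0.4429, 0.06]
tcp_rot: [0.682, 0.731, 0.0, -0.002]
contact_force: [0.1, -0.4, 0.4]
opening: 0.82
```

{"api": "send_rows", "payload": {
  "translation": [
    [0,0,-1],
    [0,0,-1],
    [0,0,-1],
    [0,0,-1],
    [-0.65,-0.9,0]
  ],
  "rotation": [
    [0,0,0],
    [0,0,0],
    [0,0,0],
    [0,0,0],
    [0,0,0]
  ],
  "grip": [70,70,70,70,70]
}}

```text
time: 67.8
eef_pos: [0.5756, -0.4653, 0.1871]
tcp_rot: [0.681, 0.732, -0.0, 0.005]
contact_force: [-0.8, -0.3, -0.7]
opening: 0.821
```

{"api": "send_rows", "payload": {
  "translation": [
    [-0.65,-0.9,0],
    [-0.65,-0.9,0],
    [-0.65,-0.9,0],
    [-0.65,-0.9,0],
    [-0.65,-0.9,0]
  ],
  "rotation": [
    [0,0,0],
    [0,0,0],
    [0,0,0],
    [0,0,0],
    [0,0,0]
  ],
  "grip": [70,70,70,70,70]
}}

```text
time: 68.42
eef_pos: [0.4441, -0.5724, 0.1823]
tcp_rot: [0.682, 0.731, -0.0, 0.001]
contact_force: [1.0, 1.2, -0.5]
opening: 0.821
```

{"api": "send_rows", "payload": {
  "translation": [
    [-0.65,-0.9,0],
    [-0.65,-0.9,0],
    [-0.65,-0.9,0],
    [-0.65,-0.9,0],
    [0,0,0]
  ],
  "rotation": [
    [0,0,0],
    [0,0,0],
    [0,0,0],
    [0,0,0],
    [0,0,0]
  ],
  "grip": [70,70,70,70,70]
}}

```text
time: 69.05
eef_pos: [0.3404, -0.6585, 0.1821]
tcp_rot: [0.683, 0.73, -0.001, 0.001]
contact_force: [0.5, 0.1, -0.3]
opening: 0.82
```

Run:
```python
from shk import *
st(); b=reds(); d=reds("top"); rects(d)
cv2.imwrite("pics/fin.png",cv2.resize(d["image"][140:305,215:450],(800,562),interpolation=cv2.INTER_CUBIC))
cv2.imwrite("pics/fins.png",cv2.resize(b["image"][150:340,210:460],(789,600),interpolation=cv2.INTER_CUBIC))
```

```text
69.05 [ 0.3404 -0.6585  0.1821] rot
 [[-0.066, 0.998, 0.0], [0.998, 0.066, -0.002], [-0.002, 0.0, -1.0]] q [-1.23   0.466  1.435 -0.     1.24  -1.296] F [ 0.5  0.1 -0.3] op 0.82
scene px [268. 224.] area 144 bbox [17 15] tray mm [15. 89.]
scene px [299. 230.] area 75 bbox [10 11] tray mm [40. 15.]
scene px [319. 240.] area 77 bbox [10 12] tray mm [ 40. -43.]
scene px [334. 249.] area 88 bbox [ 9 12] tray mm [ 39. -87.]
scene px [322. 260.] area 87 bbox [ 9 12] tray mm [ -5. -87.]
top px [364. 243.] area 42 bbox [8 8] tray mm [ 37. -88.]
top px [347. 244.] area 42 bbox [7 8] tray mm [ 37. -44.]
top px [326. 247.] area 42 bbox [7 8] tray mm [37. 13.]
top px [299. 254.] area 43 bbox [6 8] tray mm [24. 86.]
top px [366. 259.] area 37 bbox [7 7] tray mm [ -7. -89.]
top px [299. 263.] area 37 bbox [7 7] tray mm [ 2. 89.]
orange mat [ 429.7 -428.6] [142.9  67.5] 10.2
green mat [ 600.9 -443.8] [ 66.9 143.5] 3.8
```

View pics/fin.png

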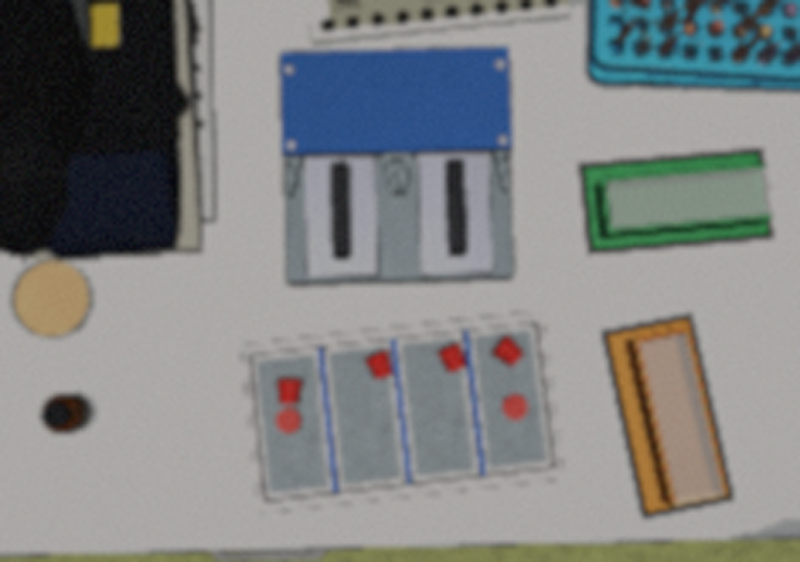

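Run:
```python
from h import *
b=cam("scene")["image"]
A=cv2.resize(b[205:275,245:350],(600,400),interpolation=cv2.INTER_CUBIC)
B=cv2.resize(b[150:340,210:460],(263,200),interpolation=cv2.INTER_CUBIC); 
C=cv2.resize(b[150:260,290:390],(300,200),interpolation=cv2.INTER_AREA) if 0 else cv2.resize(b[165:255,290:400],(337,200),interpolation=cv2.INTER_CUBIC)
o=np.zeros((600,600,3),np.uint8); o[:400]=A; o[400:,:263]=B; o[400:,263:]=C; cv2.imwrite("pics/f2.png",o)
```

```text
(no output)
```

View pics/f2.png

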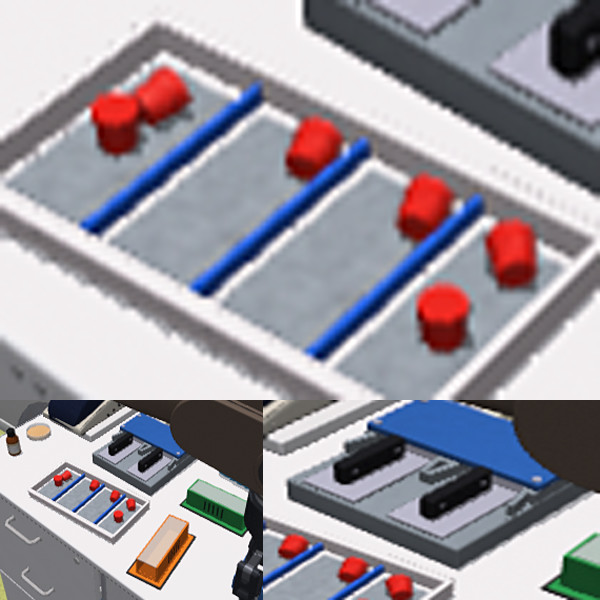

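```bash
python3 -c "
from h import *
st(); print(ticket.sign_off())"
```

```text
69.2 [ 0.3431 -0.6564  0.1815] rot
 [[-0.069, 0.998, 0.001], [0.998, 0.069, -0.0], [-0.0, 0.001, -1.0]] q [-1.226e+00  4.650e-01  1.436e+00  1.000e-03  1.240e+00 -1.296e+00] F [ 1.3 -0.2  0.2] op 0.821
the job is handed in; nothing more can be done
None
```

The job is done and handed in at 69 s, with the arm clear of everything.

- **Scrapers:** I slid both in blade first, one per slot, until each touched the end wall with about 6 N. In the last pictures both handles stand equally deep, about 7 mm short of the roof.
- **Stoppers:** All six I found (two in the orange shaker, four in the green) are on the tray floor, split 2/1/1/2 across the four compartments. None is piled on another or left outside. The two in the leftmost compartment stand side by side, about touching.
- **Shakers:** Both are empty and lie flat and lengthwise on their own mats. The orange one was knocked about 3 cm off its mat during the run, so I measured it again before gripping it.
- **Left alone:** I did not touch the small brown bottle or the Petri dish.

In the last checks the two cameras agreed on stopper positions to within about 3 mm, though the scene camera showed the touching pair as one blob. Nothing failed.

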